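Load the brass die into the embossing press

TASK

Load the brass-faced die block into the leather embossing press: press the sprung blue jaw back, slip the block in between the two jaws so that it lies flat on the bed, face up, square and centred on the brown pad, and let go so that the spring clamps it. Then push the carriage with the red plate fully home under the press head. Leave the other two die blocks, the glue jar and the brush where they are.

Things in the scene. Friction and masses are not known exactly. Their poses are not given: they have to be found in the camera images.
- die_brass_center (a point): Die block to load, loose on the bench: dark wood with a bright brass face on top with three raised dark diamonds. 60 mm long (its x), 36 mm wide (y), 42 mm high, 0.15 to 0.3 kg. Point: its centre, 21 mm above its underside, z up. It starts upright; turned half round it fits just as well.
- die_brass: The same brass-faced die block; origin at the centre of its underside.
- nest (a point): Centre of the flat bed's top on the carriage, 30 mm above the bench (moves with the carriage), on a brown 64 x 36 mm pad. x: from the blue sprung jaw (-x) to the low dark fixed jaw (+x); y: the way the carriage pulls out, away from the press head; z up. The clamped block is centred here, its long side along x. The nest is open on +y and -y: bare bed or bench for 80 mm while the carriage is out.
- jaw (a joint): Travel of the blue sprung jaw, m: 0 at rest (gap 40 mm), 0.040 fully pressed back (gap 80 mm), 0.020 with the die block clamped. It closes by itself at once when let go. Spring force 3.6 N at 0, 6 N at 0.020, 8.4 N at 0.040.
- fixed_jaw (a point): Middle of the fixed jaw's top edge on its clamping face, at nest x = +30 mm, 10 mm above the bed; axes as the nest. Jaw 14 mm thick, 50 mm wide (y).
- press: Grey embossing press, fixed to the bench; origin on the bench under the nest's home place, axes as the nest. Over it the platen, 85 mm (x) by 70 mm (y), underside 115 mm above the bench. Column beyond it, y = -80 to -130 mm, 350 mm tall with the parts on top. Base plate 12 mm thick, x +-95 mm, y -135 to +325 mm.
- jaw_face (a point): Middle of the blue sprung jaw's clamping face, 18.5 mm above the bed, axes as the nest; at nest x = -10 mm at rest, moves to -x when pushed. The jaw is 36 mm high above the bed (lower edge about on it), 32 mm wide (y), 12 mm thick, faces upright, no lead-in. Behind it a fixed spring bracket, 26 mm high, from nest x = -80 mm to -92 mm.
- carriage (a joint): How far the carriage is pulled out, m: 0 = fully home against its stop with the nest under the press head, 0.16 = fully out. Starts 0.12 to 0.16 out. It slides stiffly (about 4 N) and stays where it is left.
- push_plate (a point): Point in the red upright push plate at the carriage's outer end, 130 mm from the nest centre along its +y, 60 mm above the bench; axes as the nest. Plate 70 mm wide (x), 12 mm thick (y), from 30 to 75 mm above the bench. Push it along -y.
- die_grey_center (a point): Centre of another loose die block, white face with dark bars, 60 x 36 x 42 mm: leave it alone.
- die_black_center (a point): Centre of another loose die block, black face with three steel discs, 60 x 36 x 42 mm: leave it alone.
- jar: Amber glass glue jar with white cap, 56 mm across, 70 mm high; origin at the centre of its underside. Leave it alone.
- brush: Glue brush about 170 mm long lying on the bench; origin on the bench, under it. Leave it alone.
Mind the look-alikes: they are no part of the job. Leave any green look-alike of the die_brass alone.

How it is judged (in metres and radians):
On the way:
1. the brass die block lies flat on the bed, clamped between the jaws and let go, with the carriage still out (z of die_brass_center in the frame of nest between 0.018 and 0.0245 m and y of die_brass_center in the frame of nest between -0.008 and 0.008 m and angle between the x axis of die_brass_center and the x axis of nest, either way round below 0.09 rad and angle between die_brass_center's own z axis and vertical below 0.08 rad and value of joint jaw between 0.017 and 0.0235 m and contact force between the fingers and die_brass below 0.3 N and value of joint carriage above 0.06 m), for 0.2 s.
At the end, for the whole second after the job is handed in: Brass die upright and flat on the bed (centre 18 to 24.5 mm above it, tilt under 0.08 rad), clamped (jaw at 17 to 23.5 mm), within 8 mm of the nest centre along the travel and 0.09 rad of square, released, at rest; carriage within 5 mm of home (z of die_brass_center in the frame of nest between 0.018 and 0.0245 m and y of die_brass_center in the frame of nest between -0.008 and 0.008 m and angle between the x axis of die_brass_center and the x axis of nest, either way round below 0.09 rad and angle between die_brass_center's own z axis and vertical below 0.08 rad and value of joint jaw between 0.017 and 0.0235 m and contact force between the fingers and die_brass below 0.3 N and value of joint carriage below 0.005 m and linear speed of die_brass below 0.02 m/s); the robot touches nothing.
It fails at once if the white-faced die block moved more than 20 mm or tipped (distance of die_grey_center from where it was at the start of the episode above 0.02 m or angle between die_grey_center's own z axis and vertical above 0.5 rad).
It fails at once if the black-faced die block moved more than 20 mm or tipped (distance of die_black_center from where it was at the start of the episode above 0.02 m or angle between die_black_center's own z axis and vertical above 0.5 rad).
It fails at once if the glue jar moved more than 20 mm or tipped (distance of jar from where it was at the start of the episode above 0.02 m or angle between jar's own z axis and vertical above 0.5 rad).
It fails at once if the brush moved more than 30 mm (distance of brush from where it was at the start of the episode above 0.03 m).
It also fails if it takes over 58 s, if anything falls off the work surface, if the arm or the gripper's body presses on something with over 40 N, if the wrist force passes 120 N, or if a joint passes its speed limit or range.

ROBOT

A 6-joint arm with a two-finger parallel gripper is mounted at the origin on the work surface. World frame = base frame: x ahead of the robot, y to its left, z up, the work surface at z = 0. Lengths are in m, angles in degrees, forces in N, time in s.
With the tool pointing down it reaches from about 0.4 to 0.825 m from the base axis. Payload 7 kg.
Tool frame: the origin (TCP) lies at the centre of the arm's flange, where the gripper is bolted on; the fingertips stand 178 mm ahead of it and the grasp point (between the pads) lies 159 mm ahead of it; x points along the fingers, y is the direction in which the jaws open and shut, and the axes are right-handed (so a half turn about x gives the same grasp; the last joint's range is limited). The gripper opens to 88 mm and grips with 3 to 60 N. Pads are 19 mm wide; open, the fingers measure 130 mm over their backs; the gripper's body (78 mm by 193 mm) begins 47 mm behind the grasp point.
Start: joints at [-48.638, 20.546, 0.682, 0, -70.136, -16.507], TCP at [0.284, -0.612, 0.405] pointing down, gripper open.
Joint ranges: [-176.03, 176.03], [-82.01, 121.73], [-58.28, 71.71], [-173.87, 95.51], [-174.79, -0.11], [-173.66, 173.66]. Speed limits (degrees/s): [136.94, 136.94, 172.46, 180, 180, 180].

INTERFACE

Orientations are given as [roll, pitch, yaw] about the fixed x, y, z axes, in that order (R = Rz(yaw) Ry(pitch) Rx(roll)).
In Python, from plant import ctrl gives the robot as it stands. The module is installed in compiled form; this text tells all that it offers.
- The arm moves only by the shell command python3 -m inch 'ROWS'. ROWS is JSON, one flat list of numbers, 7 for each row, row after row: the shift along the tool's x, y, z in m, then the turn, a rotation vector about the tool's x, y, z in degrees, then the finger opening in m, from 0 to 0.0876. In form: [dx, dy, dz, rx, ry, rz, hand, dx, dy, dz, rx, ry, rz, hand, ...]. A call has 1 to 20 rows; each row shifts and turns the pose as measured when the row begins, along the tool's axes as they then stand; what a row does not reach is not made up. A row lasts 1/8 s, in which the tool goes at most 62.5 mm and 10.7 degrees, less where a joint would pass 70% of its speed; a pose out of reach is approached as far as the arm can. A call with a gripper value outside its range is refused whole. The fingers move at their own pace and stop on an object; the grip force is fixed at half the most. Time passes only in rows, so rows that do not move let the fingers close. It gives the time, the measured TCP pose, the force and the opening at its end, in the units of the state.
- ctrl.get_obs(): the state, without advancing time (a new reading comes with each control period).
- ctrl.snapshot(name): name is "scene" or "top"; returns a dict with "color" (384x512x3 uint8, red, green, blue), "depth" (384x512 float32, m along the optical axis (not along the pixel's ray), 0 where there is no reading), "K" (3x3 intrinsics, pixels), "position" and "attitude" of the camera in the world. Camera axes: x right, y up, looking along -z (the intrinsics and any distortion apply to the point x, -y, -z); pixel columns grow to the right and rows downward; lengths in m; the calibration is good to about 2 mm. A picture is of the moment at which its call begins.
- ctrl.close_job(): hands the job in, once; it reports no verdict.
The state is a dict: "clock": time; "joint_pos": joint angles; "qvel": joint speeds; "tau": joint torques, N m; "tool_pos": TCP position; "orientation": TCP orientation; "force": force on the tool from outside, world axes, zero at the start; "moment": the same for the moment, N m; "opening": finger opening in m.
Only numpy, scipy, OpenCV 4.12 (cv2) and the standard library are available. Lean on these libraries where they do the work, as an engineer would, in place of code of your own. Each camera call takes 0.05 s, during which the arm holds its last target.

## Working session

There is one attempt and no reset: what is moved stays moved. The work goes in short steps, Python scripts to look and compute and a shell command to move; the robot and the scene stay as the last step left them, time stands still between calls to the robot, and variables do not carry over. Pictures are saved under pics/ and viewed, and the job is handed in when it is done.

```bash
mkdir -p pics
cat > h.py <<'E'
import numpy as np,cv2
from plant import ctrl
from scipy.spatial.transform import Rotation as R
def snap(name,tag):
    s=ctrl.snapshot(name); np.savez('pics/'+tag+'.npz',**{k:np.array(v) for k,v in s.items()})
    cv2.imwrite('pics/'+tag+'.png',cv2.cvtColor(s['color'],cv2.COLOR_RGB2BGR)); return s
E
python3 - <<'E'
from h import *
for n in('scene','top'):
    s=snap(n,n+'0'); print(n,s['K'],s['position'],s['attitude'],[k for k in s])
print(ctrl.get_obs())
E
```

```text
scene [[398.19202962   0.         254.23389052]
 [  0.         398.19202962 187.56160076]
 [  0.           0.           1.        ]] [1.15349846 0.46414996 0.67911915] [ 48.83663097  -0.45087313 124.28441705] ['color', 'depth', 'K', 'position', 'attitude']
top [[417.25764069   0.         249.66583546]
 [  0.         417.25764069 197.10239915]
 [  0.           0.           1.        ]] [0.35813271 0.08191133 1.00724396] [ 10.74715183  -1.72604952 -91.45071904] ['color', 'depth', 'K', 'position', 'attitude']
{'clock': 0.1, 'joint_pos': array([-4.86395008e+01,  2.05873748e+01,  6.41861287e-01, -1.87434218e-02,
       -7.01363909e+01, -1.65065490e+01]), 'qvel': array([ 0.07952688, -0.07048478,  0.1941965 ,  0.04839517,  0.0221039 ,
        0.00228924]), 'tau': array([-1.77980011e-03, -5.84163022e+01,  2.93750113e+01,  7.01537043e+00,
        1.02101124e-02, -2.93315554e-05]), 'tool_pos': array([ 0.28364053, -0.61233802,  0.40383409]), 'orientation': array([ 94.36632597,  89.91622094, 119.21389495]), 'force': array([ 0.59521583, -0.24397576, -0.50189347]), 'moment': array([-0.02322826,  0.02024329,  0.04435843]), 'opening': 0.08755113142270718}
```

View pics/scene0.png

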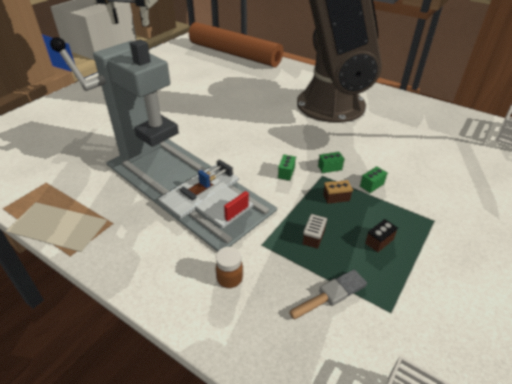

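View pics/top0.png

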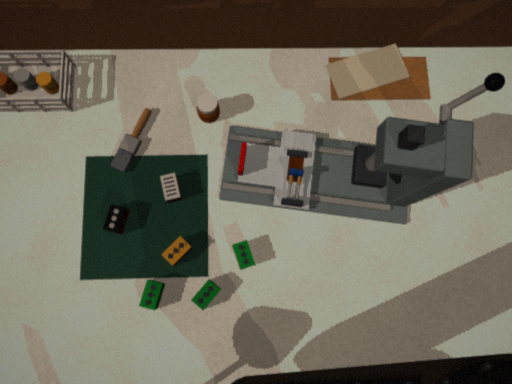

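Run:
```python
import cv2
a=cv2.imread('pics/top0.png')
cv2.imwrite('pics/c1.png',cv2.resize(a[115:220,215:345],None,fx=6,fy=5.7142857,interpolation=cv2.INTER_CUBIC))
cv2.imwrite('pics/c2.png',cv2.resize(a[225:315,125:265],None,fx=5.7142857,fy=5.7142857,interpolation=cv2.INTER_CUBIC))
b=cv2.imread('pics/scene0.png')
cv2.imwrite('pics/c3.png',cv2.resize(b[145:250,150:280],None,fx=6,fy=5.7142857,interpolation=cv2.INTER_CUBIC))
```

```text
(no output)
```

View pics/c1.png

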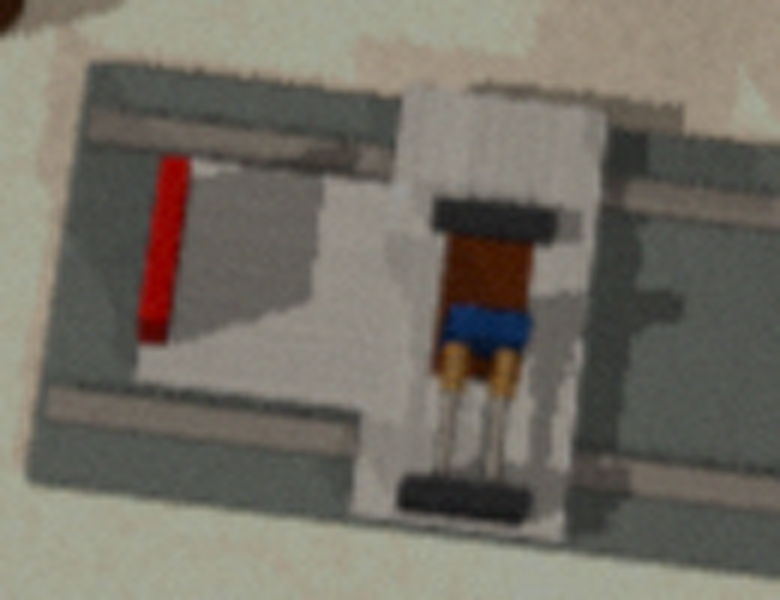

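View pics/c2.png

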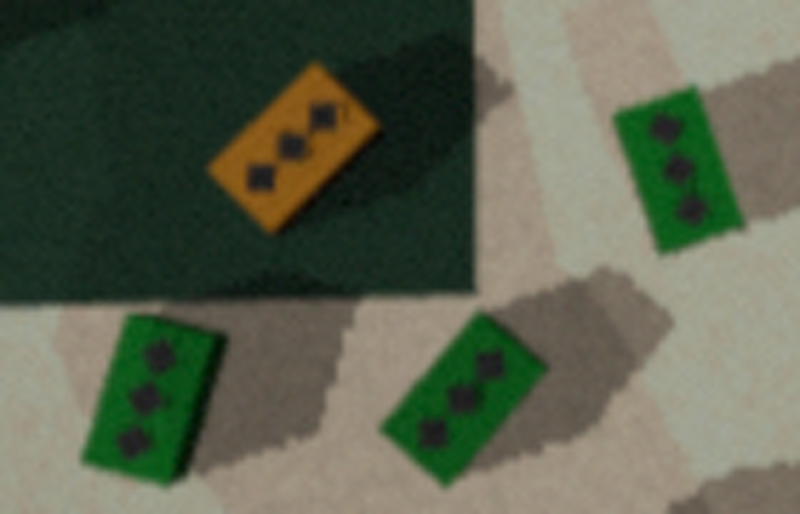

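View pics/c3.png

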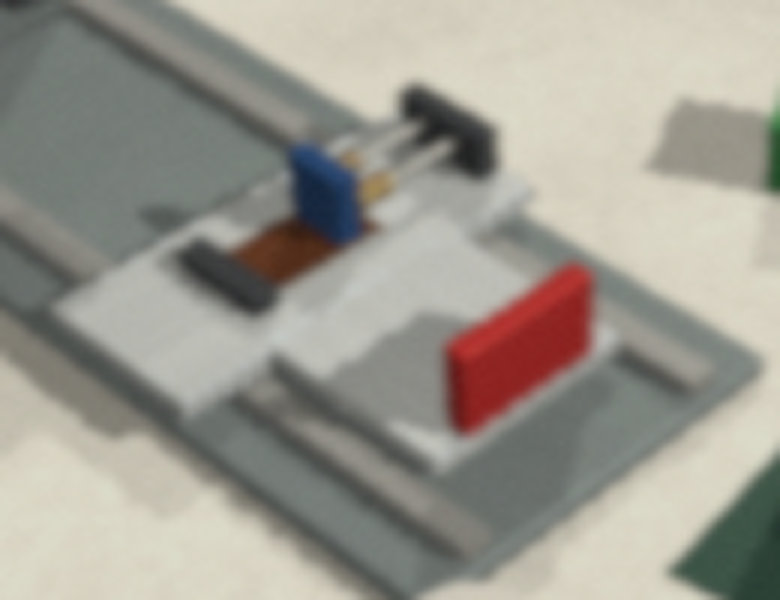

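```bash
cat >> h.py <<'E'
def back(s,uv,z):
    K=np.array(s['K']);Rm=R.from_euler('xyz',np.array(s['attitude']),degrees=True).as_matrix();p=np.array(s['position'])
    out=[]
    for (u,v) in uv:
        d=Rm@np.array([(u-K[0,2])/K[0,0],-(v-K[1,2])/K[1,1],-1]);out.append(p+d*(z-p[2])/d[2])
    return np.array(out)
def cloud(s):
    K=np.array(s['K']);Rm=R.from_euler('xyz',np.array(s['attitude']),degrees=True).as_matrix();p=np.array(s['position']);D=np.array(s['depth'])
    v,u=np.mgrid[:D.shape[0],:D.shape[1]]
    q=np.stack([(u-K[0,2])/K[0,0]*D,-(v-K[1,2])/K[1,1]*D,-D],-1)
    return q@Rm.T+p
E
python3 - <<'E'
from h import *
np.set_printoptions(precision=4,suppress=True)
s=np.load('pics/top0.npz');C=cloud(s)
c1=lambda L:[(215-.5+x/6,115-.5+y/5.7142857) for x,y in L]
c2=lambda L:[(125-.5+x/5.7143,225-.5+y/5.7143) for x,y in L]
P=back(s,c2([(315,62),(382,128),(275,236),(207,168)]),.042)
print('die',P[:,:2],P.mean(0),np.linalg.norm(P-np.roll(P,-1,0),axis=1))
for nm,L,z in[('red',[(163,158),(189,158),(168,322),(142,320)],.075),('fix',[(435,200),(557,208),(553,243),(432,235)],.04),('blue',[(447,305),(530,310)],.066),('bracket',[(400,475),(532,490),(530,522),(398,512)],.056),('base',[(90,62),(28,485)],.012),('pad',[(448,235),(532,240)],.03)]:
    P=back(s,c1(L),z);print(nm,P[:,:2].tolist(),P.mean(0),np.linalg.norm(P-np.roll(P,-1,0),axis=1))
for nm,(u,v) in dict(die=(175,251),bench=(220,230),bed=(270,160),red=(242,158),fix=(297,154),blue=(296,170),platen=(365,165),head=(440,150),top=(410,137)).items(): print(nm,C[v,u])
E
```

```text
die [[0.4541 0.2119]
 [0.427  0.1849]
 [0.3853 0.2273]
 [0.4127 0.2545]] [0.4198 0.2197 0.042 ] [0.0382 0.0595 0.0387 0.0595]
red [[0.6651534226360936, 0.06470337052242221], [0.6649978888674863, 0.05459667791033361], [0.5961889486081691, 0.06428520088298993], [0.5971940113135881, 0.07423597467566316]] [0.6309 0.0645 0.075 ] [0.0101 0.0695 0.01   0.0686]
fix [[0.6564318796769795, -0.04520307762493453], [0.6521179668768228, -0.09445312637798212], [0.6367780613020162, -0.09204825644274958], [0.6410862909433399, -0.04334637946195394]] [ 0.6466 -0.0688  0.04  ] [0.0494 0.0155 0.0489 0.0155]
blue [[0.6037286621594198, -0.04459365827398737], [0.6010572687383275, -0.07692861897860395]] [ 0.6024 -0.0608  0.066 ] [0.0324 0.0324]
bracket [[0.5353071973424172, -0.02458842058510652], [0.5280856529440121, -0.07567751651608967], [0.5148989126047475, -0.07424872085371947], [0.5200487030251898, -0.023210637927198782]] [ 0.5246 -0.0494  0.056 ] [0.0516 0.0133 0.0513 0.0153]
base [[0.7303277670667192, 0.09307962940534853], [0.5421500090908018, 0.1211448050433361]] [0.6362 0.1071 0.012 ] [0.1903 0.1903]
pad [[0.6439044136559009, -0.05116313878994791], [0.6411277462461542, -0.0853360753570224]] [ 0.6425 -0.0682  0.03  ] [0.0343 0.0343]
die [0.4181 0.2212 0.049 ]
bench [0.4691 0.1205 0.0001]
bed [ 0.6338 -0.004   0.0296]
red [0.6272 0.0647 0.0738]
fix [ 0.6442 -0.0687  0.0419]
blue [ 0.5982 -0.0607  0.0665]
platen [ 0.5851 -0.1967  0.1506]
head [ 0.569  -0.2823  0.3064]
top [ 0.5791 -0.2112  0.3503]
```

```bash
python3 - <<'E'
import cv2
a=cv2.imread('pics/top0.png')
cv2.imwrite('pics/d1.png',cv2.resize(a[115:235,210:430],None,fx=3.6,fy=3.6,interpolation=cv2.INTER_CUBIC))
b=cv2.imread('pics/scene0.png')
cv2.imwrite('pics/d2.png',cv2.resize(b[165:215,310:390],None,fx=8,fy=8,interpolation=cv2.INTER_CUBIC))
E
python3 - <<'E'
from h import *
o=ctrl.get_obs();M=R.from_euler('xyz',o['orientation'],degrees=True).as_matrix();print(M.round(3),o['tool_pos'])
E
```

```text
[[-0.001 -0.42   0.907]
 [ 0.001  0.907  0.42 ]
 [-1.     0.001 -0.   ]] [ 0.28364053 -0.61233802  0.40383409]
```

View pics/d1.png

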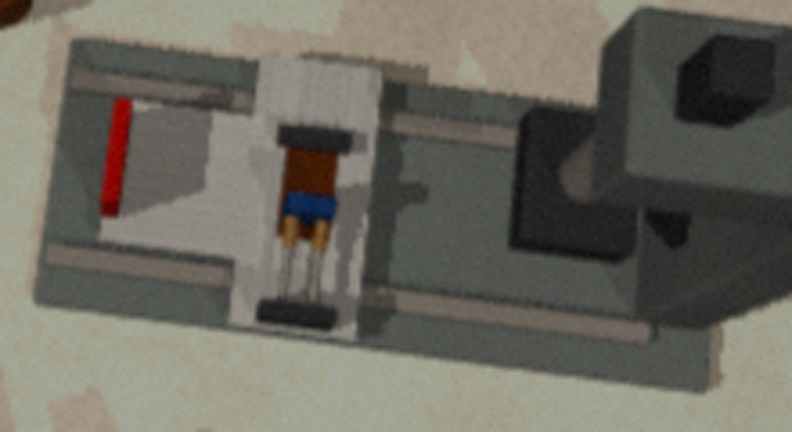

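View pics/d2.png

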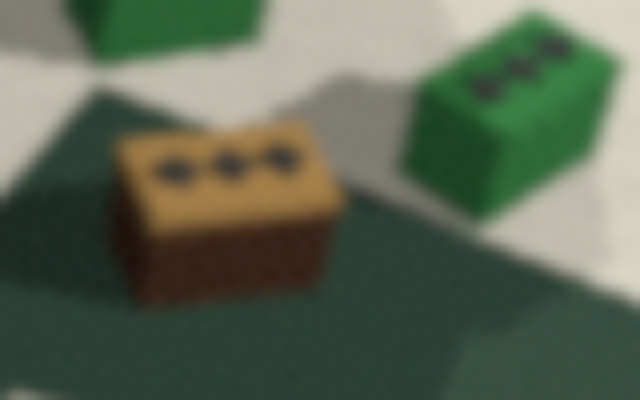

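Run:
```python
from h import *
np.set_printoptions(precision=4,suppress=True)
s=np.load('pics/top0.npz');t=np.load('pics/scene0.npz')
d1=lambda L:[(210-.5+x/3.6,115-.5+y/3.6) for x,y in L]
for L,z in[([(36,303),(708,391)],.012),([(72,40),(258,62)],.012),([(46,245),(652,325)],.018),([(72,40),(36,303)],.012)]:
    P=back(s,d1(L),z);d=P[1]-P[0];print(P[:,:2],np.degrees(np.arctan2(d[0],-d[1])),np.degrees(np.arctan2(d[1],d[0])))
P=back(t,[(309.5+x/8,164.5+y/8) for x,y in[(112,137),(308,122),(345,210),(148,233)]],.042);print('die',P[:,:2],P.mean(0),np.linalg.norm(P-np.roll(P,-1,0),axis=1));d=P[0]-P[1]+P[3]-P[2];print(np.degrees(np.arctan2(d[1],d[0])))
c=lambda L:[(149.5+x/6,144.5+y/5.7142857) for x,y in L]
for nm,L,z in[('red',[(449,348),(578,268),(594,272),(465,356)],.075),('fix',[(195,243),(275,293),(262,302),(180,252)],.04),('blue',[(302,145),(357,185)],.066)]:
    P=back(t,c(L),z);print(nm,P[:,:2].tolist(),P.mean(0),np.linalg.norm(P-np.roll(P,-1,0),axis=1))
```

```text
[[ 0.5439  0.1203]
 [ 0.4746 -0.3313]] -8.721848889517537 -98.72184888951755
[[ 0.7296  0.0931]
 [ 0.7117 -0.0362]] -7.908495735553832 -97.90849573555384
[[ 0.5824  0.1129]
 [ 0.5195 -0.2949]] -8.769811504046665 -98.76981150404666
[[0.7296 0.0931]
 [0.5439 0.1203]] -98.33872386058634 171.66127613941367
die [[0.4321 0.1862]
 [0.3906 0.2332]
 [0.4225 0.2596]
 [0.466  0.2153]] [0.4278 0.2236 0.042 ] [0.0627 0.0414 0.062  0.0446]
-47.08429604204904
red [[0.666334089530578, 0.05849229721289173], [0.6017986877256363, 0.0706045079542294], [0.6002934241225811, 0.07696506986725643], [0.666525288709809, 0.06596310134275224]] [0.6337 0.068  0.075 ] [0.0657 0.0065 0.0671 0.0075]
fix [[0.6454882423970958, -0.08916512862528209], [0.6511281612936844, -0.04180089910951851], [0.6582717829693524, -0.04238419769569618], [0.6532938566180244, -0.09020915385158862]] [ 0.652  -0.0659  0.04  ] [0.0477 0.0072 0.0481 0.0079]
blue [[0.5931095411636871, -0.07405452475306579], [0.6012331838163315, -0.038467345962029886]] [ 0.5972 -0.0563  0.066 ] [0.0365 0.0365]
```

```bash
python3 -m inch '[0,0.035,0.024,0,0,0,0.06, 0,0.035,0.024,0,0,0,0.06, 0,0.035,0.024,0,0,0,0.06, 0,0.035,0.024,0,0,0,0.06, 0,0.035,0.024,0,0,0,0.06, 0,0.035,0.024,0,0,0,0.06, 0,0.035,0.024,0,0,0,0.06, 0,0.035,0.024,0,0,0,0.06]'
cat >> h.py <<'E'
def delta(x,y,z,yaw):  # target TCP pos and tool-y world angle
    o=ctrl.get_obs();M=R.from_euler('xyz',o['orientation'],degrees=True).as_matrix()
    a=np.radians(yaw);yv=np.array([np.cos(a),np.sin(a),0]);xv=np.array([0,0,-1.]);T=np.stack([xv,yv,np.cross(xv,yv)],1)
    print('pos',o['tool_pos'].round(4),'yang',np.degrees(np.arctan2(M[1,1],M[0,1])).round(2),'F',o['force'].round(2),'open',round(o['opening'],4),'t',o['clock'],'q',o['joint_pos'].round(1))
    print('shift mm',(M.T@(np.array([x,y,z])-o['tool_pos'])*1000).round(1),'rot',np.degrees(R.from_matrix(M.T@T).as_rotvec()).round(2))
E
python3 -c "
from h import *
delta(.43,-.05,.4,115)"
```

```text
clock: 1.1
tool_pos: [0.3405, -0.2698, 0.4002]
orientation: [107.2, 89.5, 131.7]
force: [0.5, 0.9, 0.4]
opening: 0.06
pos [ 0.3405 -0.2698  0.4002] yang 114.55 F [0.47 0.86 0.43] open 0.06 t 1.1 q [-12.3  -2.5 -27.9  -0.3 -65.  -53. ]
shift mm [  1.1 162.7 172.7] rot [-0.45 -0.14 -0.46]
```

```bash
python3 -m inch '[0,0.04,0.043,0,0,0,0.06, 0,0.04,0.043,0,0,0,0.06, 0,0.04,0.043,0,0,0,0.06, 0,0.04,0.043,0,0,0,0.06]'
python3 -c "
from h import *
delta(.422,.2205,.4,224)"
```

```text
clock: 1.6
tool_pos: [0.4303, -0.0465, 0.4016]
orientation: [92.3, 89.6, 116.7]
force: [1.2, 0.1, -0.2]
opening: 0.0601
pos [ 0.4303 -0.0465  0.4016] yang 114.43 F [ 1.17  0.14 -0.17] open 0.0601 t 1.6 q [ 19.9  -2.9 -28.   -0.5 -65.  -85.3]
shift mm [  3.5 246.5 102.9] rot [-109.57    0.41   -0.32]
```

```bash
python3 -m inch '[0,0.041,0.017,0,0,0,0.06, 0,0.041,0.017,0,0,0,0.06, 0,0.041,0.017,0,0,0,0.06, 0,0.041,0.017,0,0,0,0.06, 0,0.041,0.017,0,0,0,0.06, 0,0.041,0.017,0,0,0,0.06, 0,0,0,-10,0,0,0.06, 0,0,0,-10,0,0,0.06, 0,0,0,-10,0,0,0.06, 0,0,0,-10,0,0,0.06, 0,0,0,-10,0,0,0.06, 0,0,0,-10,0,0,0.06, 0,0,0,-10,0,0,0.06, 0,0,0,-10,0,0,0.06, 0,0,0,-10,0,0,0.06, 0,0,0,-10,0,0,0.06, 0,0,0,-9.5,0,0,0.06]'
python3 -c "
from h import *
delta(.422,.2205,.25,224)
snap('scene','s1');snap('top','t1')"
```

```text
clock: 3.72
tool_pos: [0.4176, 0.2322, 0.399]
orientation: [32.6, 89.4, 170.4]
force: [-0.7, -0.6, 0.1]
opening: 0.0601
pos [0.4176 0.2322 0.399 ] yang -132.16 F [-0.73 -0.62  0.08] open 0.0601 t 3.725 q [ 52.5   2.1 -23.4  -0.6 -64.8  -4.4]
shift mm [148.9   4.9 -12.5] rot [ 3.84  0.52 -0.36]
```

View pics/s1.png

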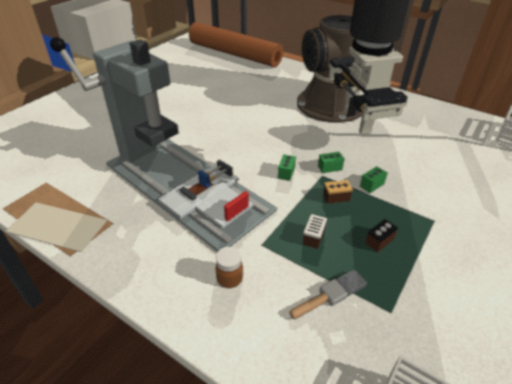

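```bash
cat >> h.py <<'E'
def proj(s,X):
    K=np.array(s['K']);Rm=R.from_euler('xyz',np.array(s['attitude']),degrees=True).as_matrix();q=Rm.T@(np.array(X)-np.array(s['position']))
    return K[0,2]+K[0,0]*q[0]/-q[2],K[1,2]-K[1,1]*q[1]/-q[2]
E
python3 -c "
from h import *
s=np.load('pics/s1.npz');t=np.load('pics/t1.npz')
for z in(.4,.24,.22,.042,0):print(z,proj(s,(.4176,.2322,z)),proj(t,(.4176,.2322,z)))
a=cv2.imread('pics/t1.png');cv2.imwrite('pics/t1c.png',cv2.resize(a[150:340,80:300],None,fx=3,fy=3))
"
```

```text
0.4 (np.float64(372.8237646752833), np.float64(39.90463206852576)) (np.float64(131.89853618222065), np.float64(237.05724863455566))
0.24 (np.float64(357.4744121013763), np.float64(114.95188944078866)) (np.float64(153.61896052085456), np.float64(245.17739440710108))
0.22 (np.float64(355.8202263206155), np.float64(123.03966418128984)) (np.float64(155.71791857829794), np.float64(245.96208650754886))
0.042 (np.float64(343.06253677060806), np.float64(185.4155596156297)) (np.float64(170.59032395277652), np.float64(251.5221113830458))
0 (np.float64(340.48633403941705), np.float64(198.0113318789809)) (np.float64(173.3376010524095), np.float64(252.54917651670968))
```

View pics/t1c.png

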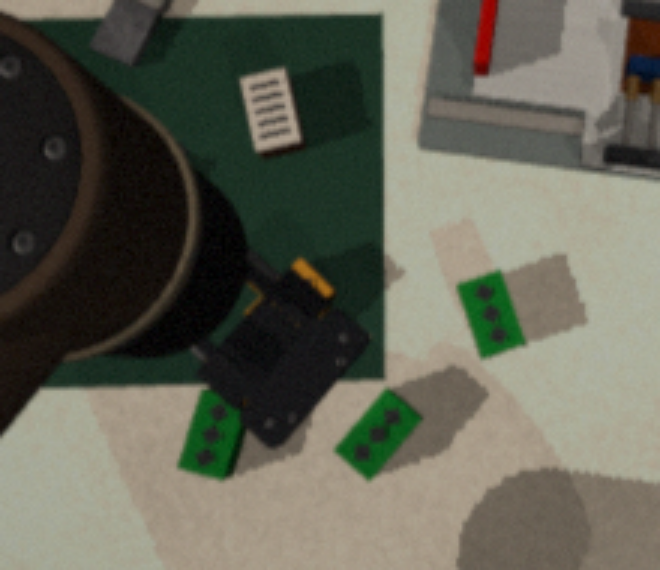

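```bash
python3 -c "
from h import *
a=cv2.imread('pics/s1.png');cv2.imwrite('pics/s1c.png',cv2.resize(a[0:210,270:430],None,fx=3.75,fy=2.85))
"
```

```text
(no output)
```

View pics/s1c.png

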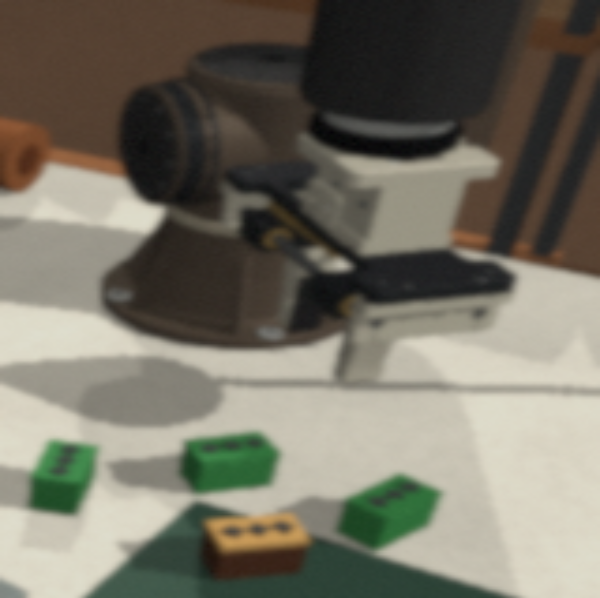

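```bash
python3 -m inch '[0,0.005,-0.012,4,0.5,0,0.06, 0.05,0,0,0,0,0,0.06, 0.05,0,0,0,0,0,0.06, 0.045,0,0,0,0,0,0.06, 0,0,0,0,0,0,0.06]'
python3 -c "
from h import *
delta(.422,.2205,.187,224)
snap('scene','s2')
a=cv2.imread('pics/s2.png');cv2.imwrite('pics/s2c.png',cv2.resize(a[100:230,290:430],None,fx=5,fy=4.6))
"
```

```text
clock: 4.45
tool_pos: [0.423, 0.2197, 0.2515]
orientation: [94.4, 89.8, -133.4]
force: [-0.7, -0.1, 0.3]
opening: 0.0597
pos [0.423  0.2197 0.2515] yang -137.79 F [-0.72 -0.07  0.34] open 0.0597 t 4.45 q [ 51.2  11.4 -35.3  -0.  -43.5  -8.9]
shift mm [64.5 -0.1  1.3] rot [-1.79 -0.01 -0.19]
```

View pics/s2c.png

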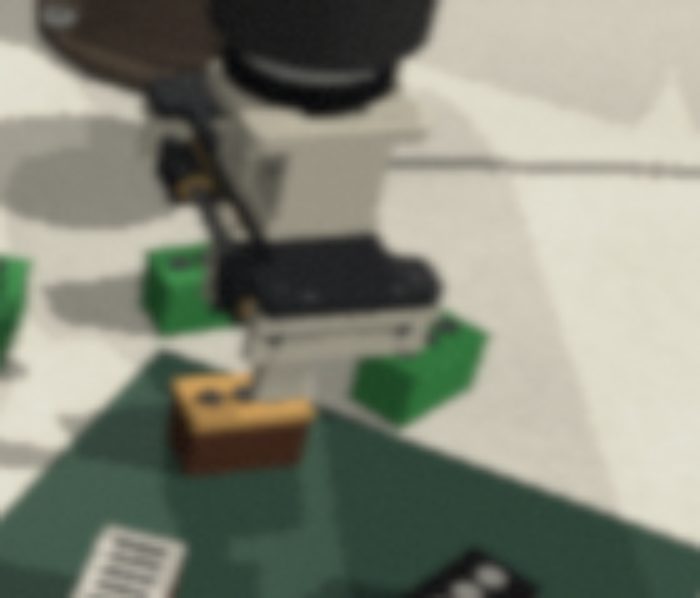

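```bash
python3 -c "
from h import *
s=np.load('pics/s2.npz')
for f in(.03,.04,-.03):
  u,v=proj(s,(.423+f*.741,.2197+f*.672,.0735));print((u-290)*5,(v-100)*4.6)
print([( (u-290)*5,(v-100)*4.6) for u,v in [proj(s,(.422,.2205,.042))]])
"
```

```text
265.7547063004574 380.919872279364
272.28218152874547 393.6332042953558
228.67427917737984 308.69963936794613
[(np.float64(239.62658543786176), np.float64(389.15869277813806))]
```

```bash
python3 -m inch '[0.022,0,-0.002,-1.5,0,0,0.06, 0.022,0,0,0,0,0,0.06, 0.02,0,0,0,0,0,0.06, 0,0,0,0,0,0,0.06]'
python3 -c "
from h import *
delta(.422,.2205,.187,224)
snap('scene','s3')
a=cv2.imread('pics/s3.png');cv2.imwrite('pics/s3c.png',cv2.resize(a[120:230,290:410],None,fx=6,fy=5))
"
```

```text
clock: 5.0
tool_pos: [0.4291, 0.2231, 0.1971]
orientation: [-91.5, 89.2, 42.0]
force: [-0.0, -0.2, 0.3]
opening: 0.06
pos [0.4291 0.2231 0.1971] yang -136.46 F [-0.03 -0.24  0.3 ] open 0.06 t 5.0 q [ 50.9  16.7 -38.1   0.2 -34.4  -7.5]
shift mm [10.   7.1  3. ] rot [-0.46 -0.03  0.83]
```

View pics/s3c.png

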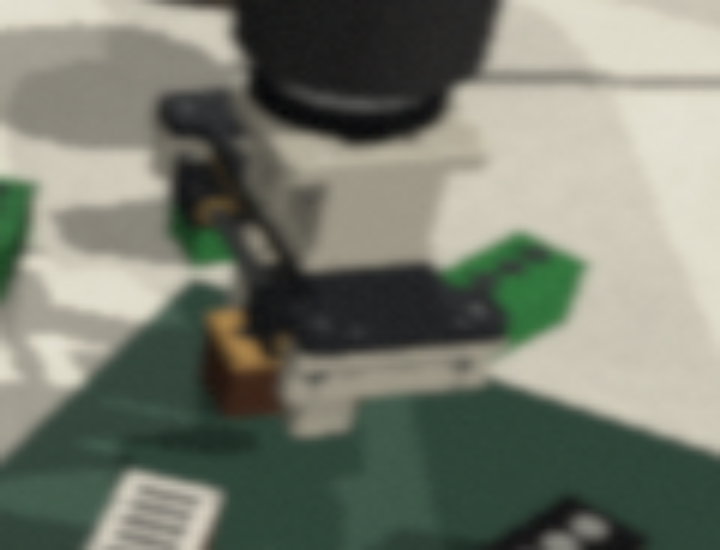

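```bash
python3 -m inch '[0.01,0.004,-0.002,0,0,0.8,0.06, 0,0,0,0,0,0,0.06]'
python3 -c "
from h import *
delta(.425,.2205,.187,224)
"
```

```text
clock: 5.3
tool_pos: [0.4287, 0.2201, 0.19]
orientation: [-90.8, 89.7, 42.7]
force: [-0.1, 0.5, 0.2]
opening: 0.0598
pos [0.4287 0.2201 0.19  ] yang -136.45 F [-0.06  0.51  0.22] open 0.0598 t 5.3 q [ 50.6  17.4 -38.4   0.1 -33.9  -7.2]
shift mm [2.9 2.4 2.9] rot [-0.45 -0.01  0.34]
```

```bash
python3 -m inch '[0.002,0.002,0,0,0,0.3,0.06, 0,0,0,0,0,0,0.03, 0,0,0,0,0,0,0.03, 0,0,0,0,0,0,0.02, 0,0,0,0,0,0,0.02, 0,0,0,0,0,0,0.02]'
python3 -c "
from h import *
delta(.425,.2205,.187,224)
snap('scene','s4');snap('top','t4')
a=cv2.imread('pics/s4.png');cv2.imwrite('pics/s4c.png',cv2.resize(a[120:230,290:410],None,fx=6,fy=5))
"
```

```text
clock: 6.05
tool_pos: [0.4271, 0.2184, 0.1886]
orientation: [-120.3, 90.0, 13.2]
force: [0.2, 0.4, 1.1]
opening: 0.036
pos [0.4271 0.2184 0.1886] yang -136.47 F [0.23 0.42 1.05] open 0.036 t 6.05 q [ 50.7  17.4 -38.6   0.  -34.   -7.1]
shift mm [1.6 0.1 2.9] rot [-0.47 -0.01  0.02]
```

View pics/s4c.png

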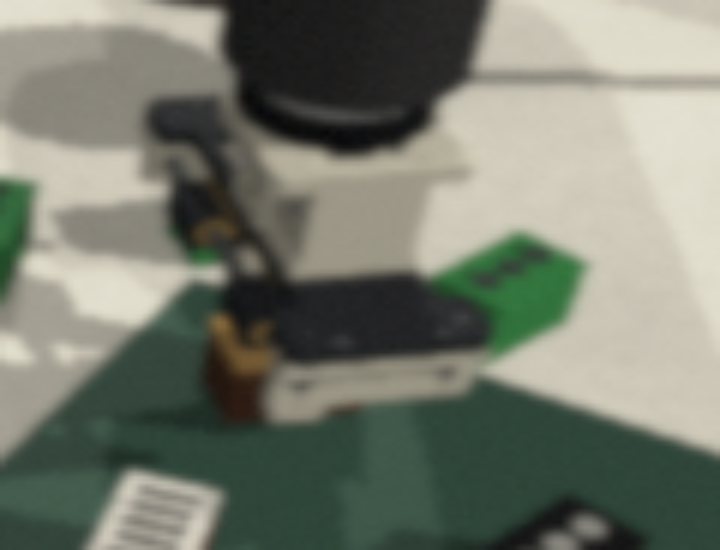

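```bash
python3 -m inch '[-0.03,0,0,0,0,0,0.02, -0.04,0,0,0,0,0,0.02, -0.04,0,0,0,0,0,0.02, -0.02,0,0,0,0,0,0.02, 0,0,0,-9,0,0,0.02, 0,0,0,-9,0,0,0.02, 0,0,0,-9,0,0,0.02, 0,0,0,-9,0,0,0.02, 0,0,0,0,0,0,0.02]'
python3 -c "
from h import *
delta(.636,-.0675,.3,261.4)
snap('scene','s5')
a=cv2.imread('pics/s5.png');cv2.imwrite('pics/s5c.png',cv2.resize(a[50:230,270:430],None,fx=4.5,fy=3.3))
"
```

```text
clock: 7.28
tool_pos: [0.4263, 0.2181, 0.321]
orientation: [5.9, 89.9, 176.4]
force: [0.4, 0.2, -1.5]
opening: 0.0355
pos [0.4263 0.2181 0.321 ] yang -99.52 F [ 0.4   0.21 -1.49] open 0.0355 t 7.275 q [ 50.7   6.3 -30.1  -0.1 -53.6  29.9]
shift mm [  20.6  247.  -254.1] rot [-0.92  0.11 -0.01]
```

View pics/s5c.png

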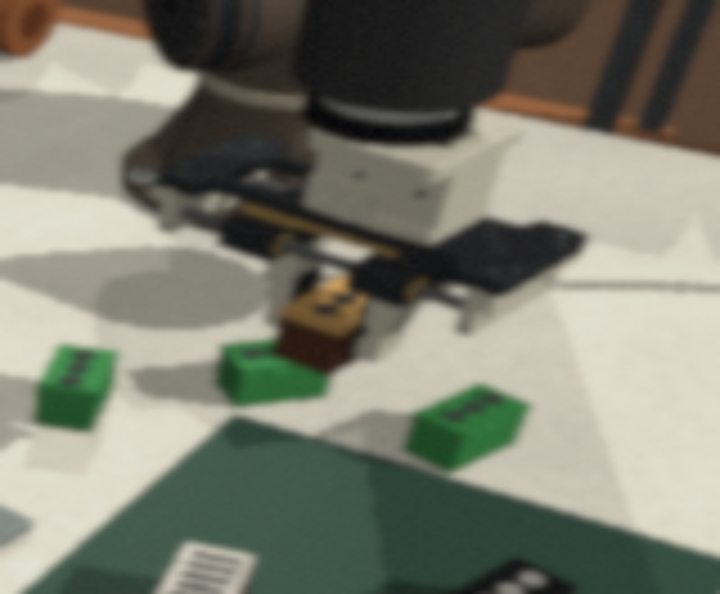

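```bash
python3 -c "
from h import *
s=np.load('pics/s5.npz')
P=back(s,[(269.5+x/4.5,49.5+y/3.3) for x,y in[(281,314),(362,332)]],.174);m=P.mean(0);print(P,m)
a=np.radians(-9.5);d=m-[.4263,.2181,.174];print(d[0]*np.cos(a)+d[1]*np.sin(a),-d[0]*np.sin(a)+d[1]*np.cos(a))"
```

```text
[[0.45740144 0.20170118 0.174     ]
 [0.45365897 0.24282628 0.174     ]] [0.4555302  0.22226373 0.174     ]
0.028142116225975036 0.008931004603719941
```

```bash
python3 -m inch '[0,0.035,-0.036,0,0,0,0.02, 0,0.035,-0.036,0,0,0,0.02, 0,0.035,-0.036,0,0,0,0.02, 0,0.035,-0.036,0,0,0,0.02, 0,0.035,-0.036,0,0,0,0.02, 0,0.035,-0.036,0,0,0,0.02, 0,0.02,-0.024,0,0,0,0.02, 0,0,0,0,0,0,0.02]'
python3 -c "
from h import *
delta(.6395,-.066,.27,261.5)
snap('scene','s6')
a=cv2.imread('pics/s6.png');cv2.imwrite('pics/s6c.png',cv2.resize(a[80:260,130:300],None,fx=4.5,fy=3.3))
snap('top','t6')
a=cv2.imread('pics/t6.png');cv2.imwrite('pics/t6c.png',cv2.resize(a[100:240,200:400],None,fx=4,fy=4))
"
```

```text
clock: 8.32
tool_pos: [0.6285, -0.0581, 0.3185]
orientation: [-13.0, 89.8, 155.7]
force: [-0.4, 0.4, -1.8]
opening: 0.0358
pos [ 0.6285 -0.0581  0.3185] yang -101.22 F [-0.35  0.37 -1.84] open 0.0358 t 8.325 q [ 12.4  20.2 -11.6  -0.1 -58.3  66.5]
shift mm [ 48.5   5.6 -12.5] rot [-2.72  0.15  0.04]
```

View pics/s6c.png

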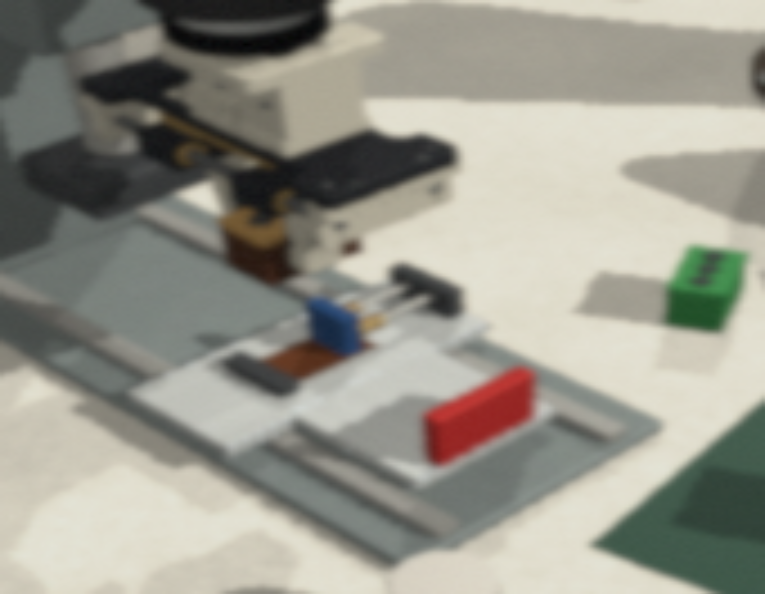

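View pics/t6c.png

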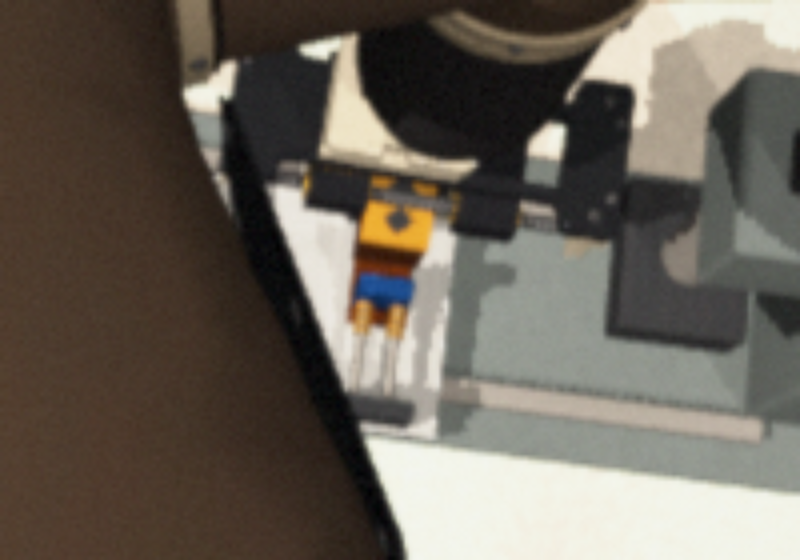

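```bash
python3 -c "
from h import *
s=np.load('pics/t6.npz')
P=back(s,[(199.5+x/4,99.5+y/4) for x,y in[(357,246),(422,255)]],.172);m=P.mean(0);print(P,m)
a=np.radians(-11.2);d=m-[.6285,-.0581,.172];print(d[0]*np.cos(a)+d[1]*np.sin(a),-d[0]*np.sin(a)+d[1]*np.cos(a))
def nest(p):
  a=np.radians(-8.5);d=p[:2]-np.array([.6110,-.0636]);return np.array([d[0]*np.cos(a)+d[1]*np.sin(a),-d[0]*np.sin(a)+d[1]*np.cos(a)])
print(nest(m))
P=back(s,[(199.5+x/4,99.5+y/4) for x,y in[(359,272),(414,277)]],.066);print('blue',P,nest(P.mean(0)))
P=back(s,[(199.5+x/4,99.5+y/4) for x,y in[(348,398),(415,402)]],.056);print('br',P,nest(P.mean(0)))
"
```

```text
[[ 0.59081112 -0.0304589   0.172     ]
 [ 0.58540221 -0.06414403  0.172     ]] [ 0.58810667 -0.04730147  0.172     ]
-0.041721495060293656 0.002747104916684156
[-0.02505095  0.01273566]
blue [[ 0.60462131 -0.04521821  0.066     ]
 [ 0.60105044 -0.0773197   0.066     ]] [-0.008419    0.00109871]
br [[ 0.53181054 -0.03689658  0.056     ]
 [ 0.52867276 -0.07590148  0.056     ]] [-0.08093566 -0.00481497]
```

```bash
python3 -m inch '[0.02,0.008,-0.015,-2.7,0,0,0.02, 0.02,0,0,0,0,0,0.02, 0.015,0,0,0,0,0,0.02, 0,0,0,0,0,0,0.02]'
python3 -c "
from h import *
delta(.643,-.0675,.262,261.5)
snap('scene','s7')
a=cv2.imread('pics/s7.png');cv2.imwrite('pics/s7c.png',cv2.resize(a[110:250,140:280],None,fx=5,fy=4.2))
snap('top','t7')
a=cv2.imread('pics/t7.png');cv2.imwrite('pics/t7c.png',cv2.resize(a[120:220,240:360],None,fx=6,fy=6))
"
```

```text
clock: 8.93
tool_pos: [0.6391, -0.0638, 0.2633]
orientation: [-40.6, 89.8, 131.1]
force: [-0.6, 0.7, -2.6]
opening: 0.0359
pos [ 0.6391 -0.0638  0.2633] yang -98.32 F [-0.57  0.67 -2.61] open 0.0359 t 8.925 q [ 11.6  24.2 -13.5  -0.2 -52.4  70.2]
shift mm [ 1.2  3.1 -4.4] rot [0.18 0.13 0.11]
```

View pics/s7c.png

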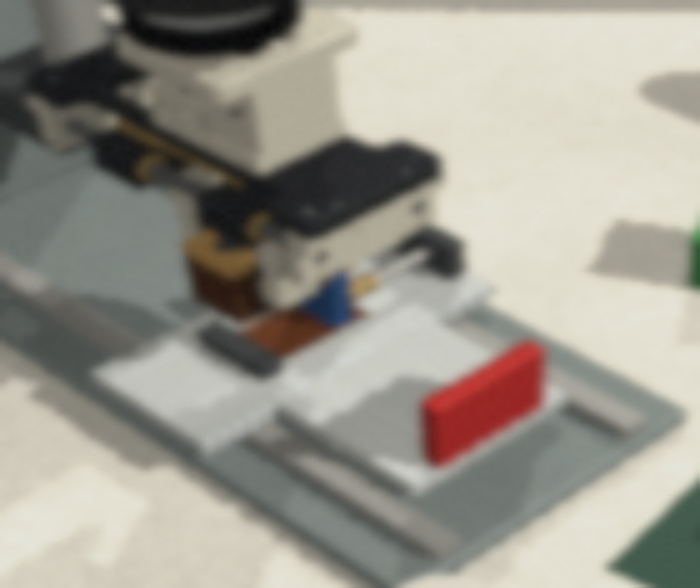

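View pics/t7c.png

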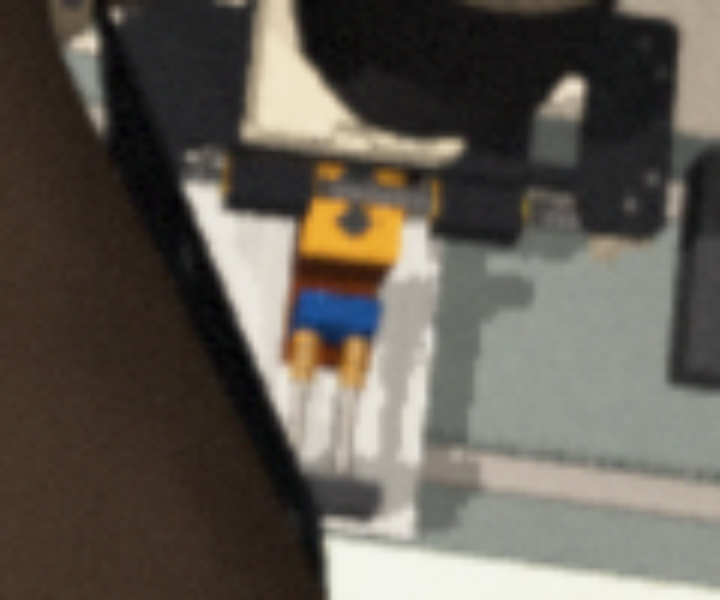

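```bash
cat >> h.py <<'E'
def nest(p,c=(.6110,-.0636)):
  a=np.radians(-8.5);d=p[:2]-np.array(c);return np.array([d[0]*np.cos(a)+d[1]*np.sin(a),-d[0]*np.sin(a)+d[1]*np.cos(a)])
E
python3 -c "
from h import *
s=np.load('pics/t7.npz');f=lambda L,z:back(s,[(239.5+x/6,119.5+y/6) for x,y in L],z)
for L,z in(([(300,255),(391,265)],.117),([(299,289),(380,297)],.066),([(319,481),(377,488)],.056)):
  P=f(L,z);print([nest(p).round(4) for p in P],nest(P.mean(0)),P.mean(0))
print('tcp',nest(np.array([.6391,-.0638])))
s=np.load('pics/s7.npz');f=lambda L,z:back(s,[(139.5+x/5,109.5+y/4.2) for x,y in L],z)
for L,z in(([(187,258),(257,281)],.117),([(205,332),(276,370)],.04)):
  P=f(L,z);print([nest(p).round(4) for p in P],nest(P.mean(0)),P.mean(0))
"
```

```text
[array([-0.0107,  0.0228]), array([-0.0101, -0.011 ])] [-0.01037025  0.00593309] [ 0.60162063 -0.05619926  0.117     ]
[array([-0.0094,  0.017 ]), array([-0.0085, -0.0147])] [-0.00893127  0.00114487] [ 0.60233606 -0.06114758  0.066     ]
[array([-0.082 ,  0.0003]), array([-0.0818, -0.0224])] [-0.0819154  -0.01106973] [ 0.52834816 -0.06244027  0.056     ]
tcp [0.02782091 0.00395564]
[array([0.0612, 0.0036]), array([0.0522, 0.0413])] [0.05668613 0.02244711] [ 0.67038138 -0.0497782   0.117     ]
[array([ 0.044 , -0.0185]), array([0.0417, 0.0313])] [0.04283737 0.00640375] [ 0.65431337 -0.06359835  0.04      ]
```

```bash
python3 -c "
from h import *
np.set_printoptions(precision=4,suppress=True)
for n in('s7','t7'):
  s=np.load('pics/%s.npz'%n);C=cloud(s);h=cv2.cvtColor(s['color'],cv2.COLOR_RGB2HSV)
  m=(h[...,0]>12)&(h[...,0]<25)&(h[...,1]>150)&(h[...,2]>100)&(C[...,2]>.08)&(C[...,2]<.16)&(C[...,0]>.57)&(C[...,0]<.7)&(abs(C[...,1]+.06)<.06)
  m=cv2.erode(m.astype(np.uint8),np.ones((2,2)))>0
  p=C[m];print(n,len(p),np.median(p,0),np.percentile(p,5,0),np.percentile(p,95,0)); vu=np.argwhere(m);print(vu.min(0),vu.max(0))
s=np.load('pics/s7.npz')
for c in((28,4),(0,0)):
  pass
a=np.radians(-8.5);X=np.array([np.cos(a),np.sin(a)]);Y=np.array([-np.sin(a),np.cos(a)])
t=np.array([.6391,-.0638])
for dx in(24,30):
  for dy in(-18,18):
    q=t+X*dx/1000+Y*dy/1000;u,v=proj(s,(*q,.117));print(dx,dy,(u-139.5)*5,(v-109.5)*4.2)
"
```

```text
return _methods._mean(a, axis=axis, dtype=dtype,
  ret = um.true_divide(
Traceback (most recent call last):
IndexError: index -1 is out of bounds for axis 0 with size 0
```

```bash
python3 -c "
from h import *
np.set_printoptions(precision=4,suppress=True)
s=np.load('pics/s7.npz');C=cloud(s)
for x,y in((205,250),(220,260),(240,265),(225,240),(240,250)):
  u,v=round(139.5+x/5),round(109.5+y/4.2);print(C[v,u],nest(C[v,u]),s['color'][v,u])
print('red,fix,blue');
for x,y in((500,375),(430,405),(240,348),(340,290)):
  u,v=round(139.5+x/5),round(109.5+y/4.2);print(C[v,u],nest(C[v,u]),s['color'][v,u])
t=np.load('pics/t7.npz');D=cloud(t)
for x,y in((330,240),(370,245),(350,250),(310,245)):
  u,v=round(239.5+x/6),round(119.5+y/6);print(D[v,u],nest(D[v,u]),t['color'][v,u])
a=np.radians(-8.5);X=np.array([np.cos(a),np.sin(a)]);Y=np.array([-np.sin(a),np.cos(a)])
q0=np.array([.6391,-.0638])
for dx in(24,30):
  for dy in(-18,18):
    q=q0+X*dx/1000+Y*dy/1000;u,v=proj(s,(*q,.117));print(dx,dy,(u-139.5)*5,(v-109.5)*4.2)
"
```

```text
[ 0.6609 -0.0702  0.1147] [0.0503 0.0008] [116  90  52]
[ 0.6613 -0.0578  0.1149] [0.0489 0.0132] [115  89  52]
[ 0.6614 -0.0457  0.1148] [0.0472 0.0251] [111  86  49]
[ 0.6504 -0.0675  0.115 ] [0.0396 0.002 ] [50 46 41]
[ 0.65   -0.0559  0.1141] [0.0374 0.0133] [83 66 41]
red,fix,blue
[0.6284 0.0734 0.0731] [-0.0031  0.138 ] [173  49  45]
[0.664  0.0612 0.0728] [0.034  0.1313] [175  50  46]
[ 0.6509 -0.0651  0.04  ] [0.0397 0.0044] [67 68 68]
[ 0.6002 -0.0432  0.0564] [-0.0137  0.0185] [ 59  74 101]
[ 0.6086 -0.0499  0.1155] [-0.0044  0.0132] [237 175  51]
[ 0.6082 -0.0654  0.1161] [-0.0025 -0.0022] [235 171  44]
[ 0.606  -0.0585  0.1163] [-0.0057  0.0043] [235 171  52]
[ 0.6082 -0.0429  0.1176] [-0.0059  0.0201] [232 166  45]
24 -18 178.51477255568255 236.17261434505352
24 18 229.47029498792816 264.8092023617765
30 -18 168.09872556137094 241.14320665239765
30 18 219.03134189803012 269.98983370340545
```

```bash
python3 -m inch '[0,0.0055,-0.008,0.2,0.1,0.1,0.02, 0,0,0,0,0,0,0.02]'
python3 -c "
from h import *
delta(.643,-.0675,.262,261.5)
snap('scene','s8')
a=cv2.imread('pics/s8.png');cv2.imwrite('pics/s8c.png',cv2.resize(a[140:220,160:260],None,fx=8,fy=7))
snap('top','t8')
a=cv2.imread('pics/t8.png');cv2.imwrite('pics/t8c.png',cv2.resize(a[140:210,270:340],None,fx=8,fy=8))
"
```

```text
clock: 9.28
tool_pos: [0.648, -0.0706, 0.2668]
orientation: [-168.0, 89.7, 3.5]
force: [0.0, 0.4, -2.4]
opening: 0.0355
pos [ 0.648  -0.0706  0.2668] yang -98.47 F [ 0.03  0.36 -2.41] open 0.0355 t 9.275 q [ 10.9  24.7 -12.3   0.1 -52.7  70.6]
shift mm [ 4.7 -2.3  5.5] rot [ 0.03 -0.3   0.06]
```

View pics/s8c.png

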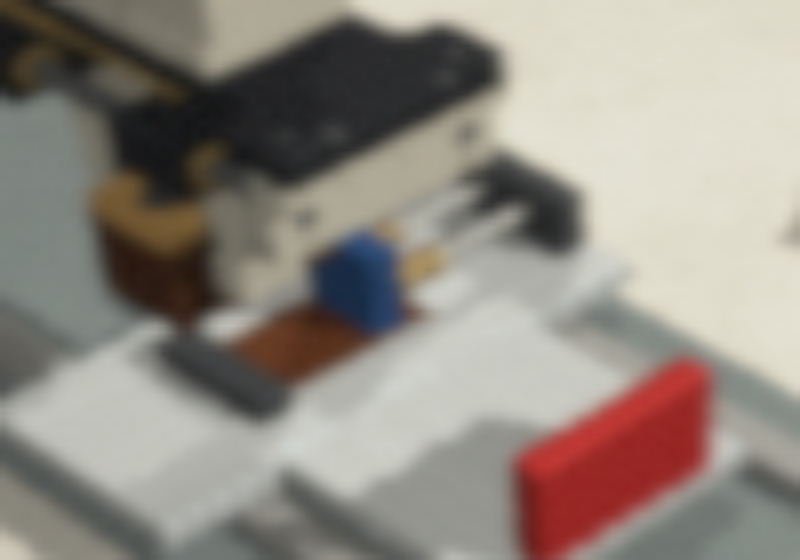

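View pics/t8c.png

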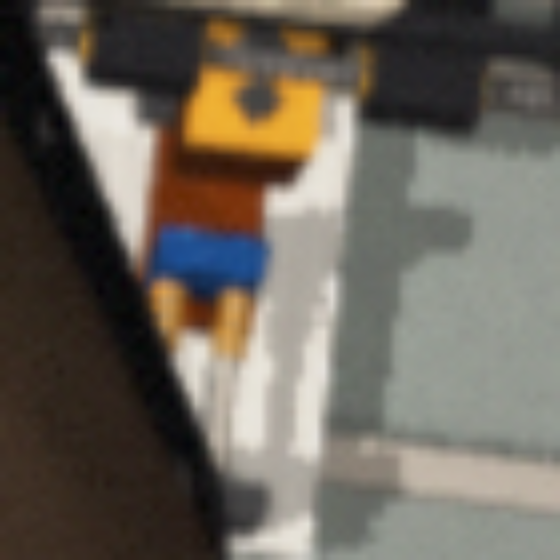

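```bash
cat > m.py <<'E'
from h import *
import sys
def m(tag,ox,oy,k,items):
    s=np.load('pics/%s.npz'%tag)
    for n,L,z in items:
        P=back(s,[(ox-.5+x/k,oy-.5+y/k) for x,y in L],z);d=P[0]-P[1];print(n,nest(P.mean(0)).round(4),'w',np.linalg.norm(d).round(4),'ang',np.degrees(np.arctan2(d[1],d[0])).round(1)-90)
    o=ctrl.get_obs();print('tcp',nest(o['tool_pos']).round(4))
E
python3 -c "
from m import *
m('t8',270,140,8,[('blk',[(186,152),(308,166)],.12),('blue',[(153,228),(268,236)],.066),('pad',[(150,160),(266,190)],.03)])"
```

```text
blk [-0.0024 -0.0002] w 0.034 ang -7.700000000000003
blue [-0.0094  0.0017] w 0.0337 ang -5.099999999999994
pad [0.0183 0.0003] w 0.0364 ang -16.0
tcp [ 0.0371 -0.0013]
```

```bash
python3 -m inch '[0.018,-0.001,0,0,0,0,0.02, 0.015,0,0,0,0,0,0.02, 0,0,0,0,0,0,0.02]'
python3 -c "
from h import *
delta(.648,-.0706,.233,261.5)
snap('scene','s9')
a=cv2.imread('pics/s9.png');cv2.imwrite('pics/s9c.png',cv2.resize(a[140:220,160:260],None,fx=8,fy=7))
snap('top','t9')
a=cv2.imread('pics/t9.png');cv2.imwrite('pics/t9c.png',cv2.resize(a[140:210,270:340],None,fx=8,fy=8))
"
```

```text
clock: 9.75
tool_pos: [0.6472, -0.0694, 0.2304]
orientation: [-160.2, 89.8, 11.2]
force: [-0.8, 0.4, -2.1]
opening: 0.0362
pos [ 0.6472 -0.0694  0.2304] yang -98.51 F [-0.77  0.37 -2.1 ] open 0.0362 t 9.75 q [ 11.   26.9 -14.2  -0.  -48.7  70.5]
shift mm [-2.6  1.  -1. ] rot [-0.01 -0.18  0.07]
```

View pics/s9c.png

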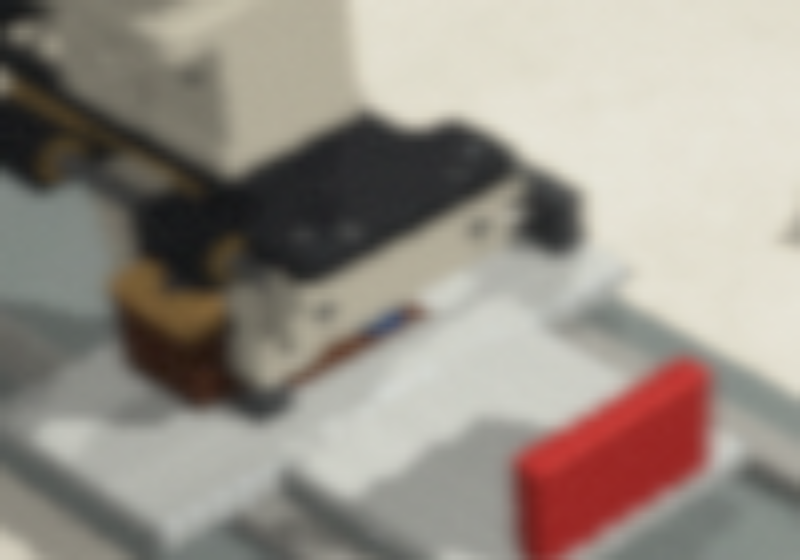

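View pics/t9c.png

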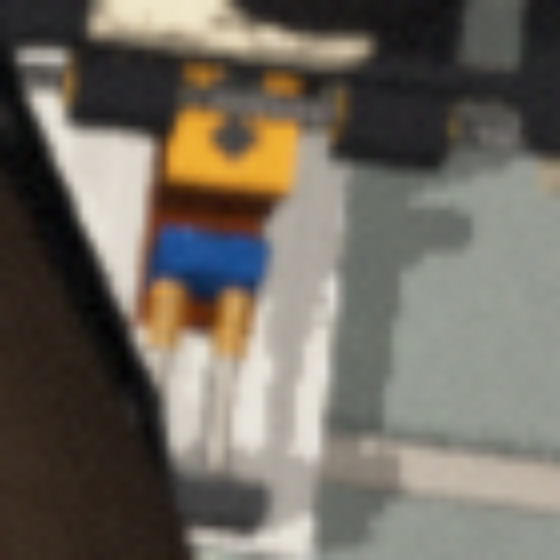

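```bash
python3 -c "
from m import *
m('t9',270,140,8,[('blk',[(167,184),(289,195)],.084),('blue',[(153,228),(268,236)],.066),('br',[(177,477),(270,488)],.056)])"
```

```text
blk [-0.0012  0.    ] w 0.0352 ang -6.299999999999997
blue [-0.0094  0.0017] w 0.0337 ang -5.099999999999994
br [-0.0809 -0.0108] w 0.0273 ang -8.0
tcp [ 0.0373 -0.0003]
```

```bash
python3 -m inch '[-0.003,0,0.006,0,0,0,0.02, 0,0,0.008,0,0,0,0.02, 0,0,0.008,0,0,0,0.02, 0,0,0,0,0,0,0.02]'
python3 -c "
from h import *
delta(.648,-.0706,.233,261.5);print(nest(ctrl.get_obs()['tool_pos']))"
```

```text
clock: 10.35
tool_pos: [0.6265, -0.0659, 0.2372]
orientation: [-167.0, 89.3, 4.6]
force: [5.1, -0.8, -4.6]
opening: 0.0362
pos [ 0.6265 -0.0659  0.2372] yang -98.45 F [ 5.07 -0.83 -4.61] open 0.0362 t 10.35 q [ 11.8  24.7 -17.1   0.1 -47.5  69.7]
shift mm [  4.5   1.5 -21.9] rot [ 0.05 -0.72  0.17]
[1.56514699e-02 5.42215263e-05]
```

```bash
python3 -m inch '[0.002,0,0.006,0,-0.6,0.1,0.02, 0,0,0.006,0,0,0,0.02, 0,0,0,0,0,0,0.02]'
python3 -c "
from h import *
delta(.648,-.0706,.2186,261.5);print(nest(ctrl.get_obs()['tool_pos']))
snap('scene','s10')
a=cv2.imread('pics/s10.png');cv2.imwrite('pics/s10c.png',cv2.resize(a[140:220,160:260],None,fx=8,fy=7))
snap('top','t10')
a=cv2.imread('pics/t10.png');cv2.imwrite('pics/t10c.png',cv2.resize(a[140:210,270:340],None,fx=8,fy=8))
"
```

```text
clock: 10.72
tool_pos: [0.6173, -0.0639, 0.2377]
orientation: [-167.2, 89.4, 4.5]
force: [5.4, -2.8, -5.3]
opening: 0.0359
pos [ 0.6173 -0.0639  0.2377] yang -98.36 F [ 5.42 -2.78 -5.34] open 0.0359 t 10.725 q [ 12.1  23.9 -18.2   0.1 -47.2  69.4]
shift mm [ 19.4   2.2 -31.2] rot [ 0.14 -0.62  0.14]
[0.00626246 0.00065131]
```

View pics/s10c.png

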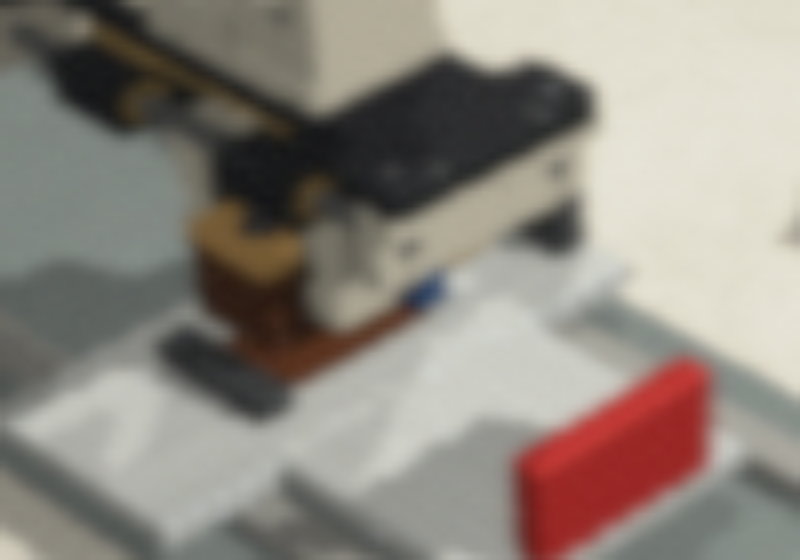

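View pics/t10c.png

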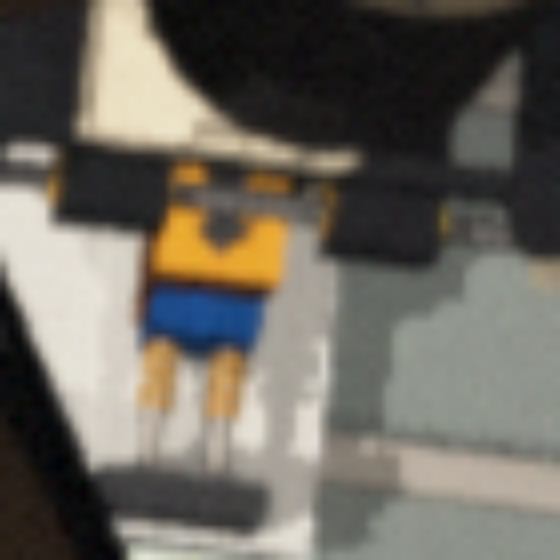

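```bash
python3 -c "
from m import *
m('t10',270,140,8,[('blk',[(154,272),(278,288)],.091),('blue far',[(140,338),(258,350)],.066)])
s=np.load('pics/s10.npz');f=lambda L,z:back(s,[(159.5+x/8,139.5+y/7) for x,y in L],z)
for L,z in(([(192,226),(268,276)],.091),([(185,330),(287,385)],.04),([(160,350),(258,412)],.04)):
  P=f(L,z);print([nest(p).round(4) for p in P],nest(P.mean(0)))
"
```

```text
blk [-0.0301  0.0015] w 0.0355 ang -8.599999999999994
blue far [-0.0432  0.0016] w 0.0344 ang -7.0
tcp [0.0066 0.0007]
[array([ 0.0342, -0.0103]), array([0.036 , 0.0258])] [0.03512965 0.00774505]
[array([ 0.0359, -0.0202]), array([0.0334, 0.0241])] [0.03468123 0.00197304]
[array([ 0.0479, -0.0175]), array([0.0482, 0.0282])] [0.04803555 0.00536711]
```

```bash
python3 -m inch '[0.004,0.001,0.005,0,-0.6,0.1,0.02, 0,0,0.003,0,0,0,0.02, 0,0,0,0,0,0,0.02]'
python3 -c "
from h import *
delta(.648,-.0706,.2186,261.5);print(nest(ctrl.get_obs()['tool_pos']))
snap('scene','s11')
a=cv2.imread('pics/s11.png');cv2.imwrite('pics/s11c.png',cv2.resize(a[140:220,160:260],None,fx=8,fy=7))
"
```

```text
clock: 11.2
tool_pos: [0.6134, -0.0634, 0.2363]
orientation: [-167.1, 89.4, 4.6]
force: [6.2, -2.3, -4.6]
opening: 0.0355
pos [ 0.6134 -0.0634  0.2363] yang -98.26 F [ 6.2  -2.32 -4.6 ] open 0.0355 t 11.2 q [ 12.3  23.7 -18.8   0.1 -46.8  69.4]
shift mm [ 18.    2.2 -35.1] rot [ 0.24 -0.61  0.14]
[0.00235128 0.00058719]
```

View pics/s11c.png

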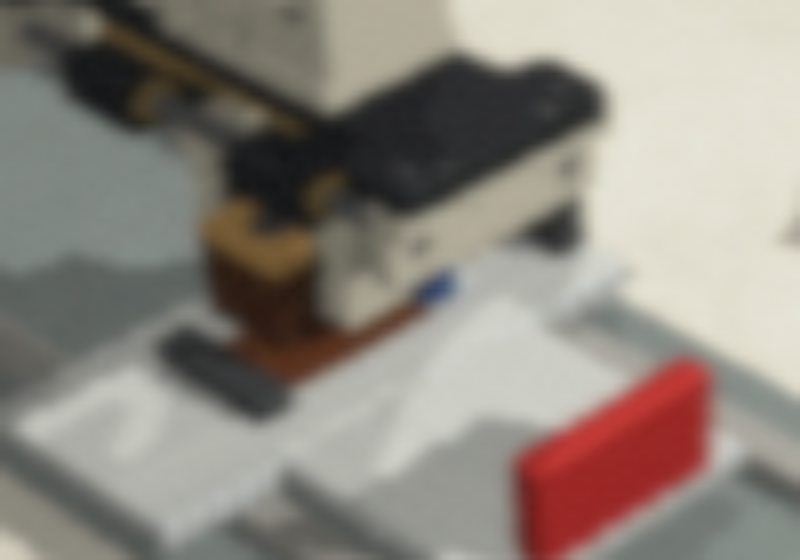

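```bash
python3 -m inch '[0.007,0.001,0.001,0,-0.3,0,0.02, 0.005,0,0.001,0,-0.3,0,0.02]'
python3 -c "
from h import *
delta(.648,-.0706,.2186,261.5);print(nest(ctrl.get_obs()['tool_pos']))
snap('scene','s12')
a=cv2.imread('pics/s12.png');cv2.imwrite('pics/s12c.png',cv2.resize(a[140:220,160:260],None,fx=8,fy=7))
"
```

```text
clock: 11.5
tool_pos: [0.6151, -0.0637, 0.2273]
orientation: [-157.4, 89.4, 14.4]
force: [5.8, -0.8, 0.3]
opening: 0.0359
pos [ 0.6151 -0.0637  0.2273] yang -98.16 F [ 5.78 -0.84  0.26] open 0.0359 t 11.5 q [ 12.1  24.5 -19.   -0.  -45.9  69.7]
shift mm [  9.    2.2 -33.5] rot [ 0.34 -0.57  0.24]
[0.00405996 0.00050501]
```

View pics/s12c.png

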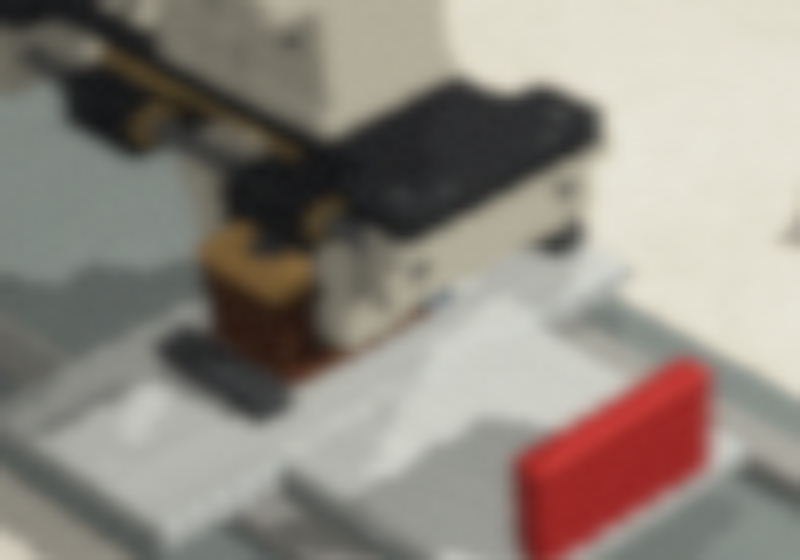

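```bash
python3 -m inch '[0.005,0.001,0.003,0,-0.3,0,0.02, 0.003,0,0.001,0,-0.3,0,0.02]'
python3 -c "
from h import *
delta(.648,-.0706,.2186,261.5);print(nest(ctrl.get_obs()['tool_pos']))
snap('scene','s13')
a=cv2.imread('pics/s13.png');cv2.imwrite('pics/s13c.png',cv2.resize(a[140:220,160:260],None,fx=8,fy=7))
"
```

```text
clock: 11.8
tool_pos: [0.6147, -0.0636, 0.222]
orientation: [-146.1, 89.4, 25.8]
force: [6.1, -1.7, 0.6]
opening: 0.0358
pos [ 0.6147 -0.0636  0.222 ] yang -98.06 F [ 6.09 -1.67  0.62] open 0.0358 t 11.8 q [ 12.1  24.9 -19.2  -0.2 -45.4  70. ]
shift mm [  3.6   2.3 -33.9] rot [ 0.44 -0.49  0.33]
[0.00366521 0.00051365]
```

View pics/s13c.png

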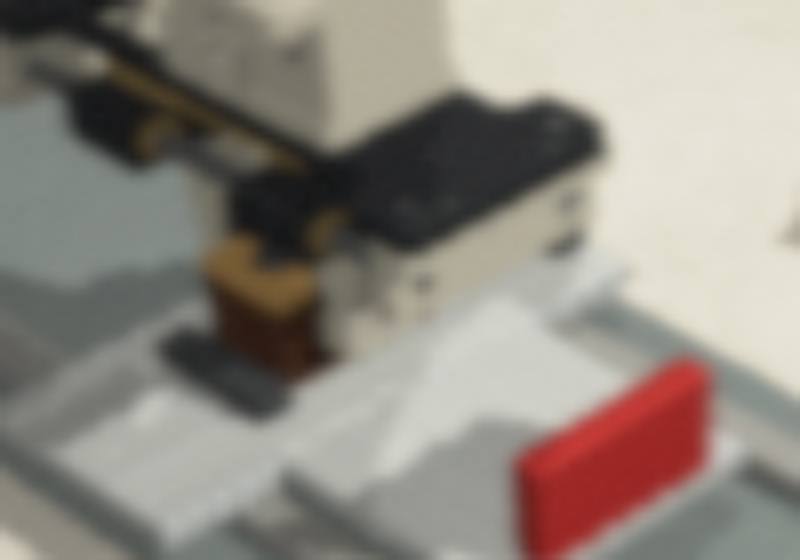

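```bash
python3 -m inch '[0.003,0.001,0.002,0.2,-0.3,0.2,0.02, 0.002,0,0.001,0,-0.3,0,0.02]'
python3 -c "
from h import *
delta(.648,-.0706,.2186,261.5);print(nest(ctrl.get_obs()['tool_pos']))"
```

```text
clock: 12.1
tool_pos: [0.6153, -0.0637, 0.2198]
orientation: [-151.7, 89.5, 20.2]
force: [5.4, -3.5, -0.2]
opening: 0.0361
pos [ 0.6153 -0.0637  0.2198] yang -98.16 F [ 5.43 -3.49 -0.21] open 0.0361 t 12.1 q [ 12.1  25.1 -19.2  -0.1 -45.2  69.8]
shift mm [  1.5   2.2 -33.4] rot [ 0.34 -0.41  0.22]
[0.00423319 0.00053455]
```

```bash
python3 -m inch '[0.002,0,0.001,0.2,-0.3,0,0.02, 0.002,0,0.001,0,0,0,0.02]'
python3 -c "
from h import *
delta(.648,-.0706,.2186,261.5);print(nest(ctrl.get_obs()['tool_pos']))
snap('scene','s14');snap('top','t14')
a=cv2.imread('pics/s14.png');cv2.imwrite('pics/s14c.png',cv2.resize(a[140:220,160:260],None,fx=8,fy=7))
a=cv2.imread('pics/t14.png');cv2.imwrite('pics/t14c.png',cv2.resize(a[140:210,270:340],None,fx=8,fy=8))
"
```

```text
clock: 12.35
tool_pos: [0.6161, -0.0634, 0.2187]
orientation: [-153.3, 89.4, 18.4]
force: [0.7, -1.0, 10.0]
opening: 0.036
pos [ 0.6161 -0.0634  0.2187] yang -98.27 F [ 0.68 -1.03  9.98] open 0.036 t 12.35 q [ 12.1  25.2 -19.2  -0.1 -45.   69.6]
shift mm [  0.3   2.5 -32.6] rot [ 0.23 -0.49  0.25]
[0.00500624 0.00092204]
```

View pics/s14c.png

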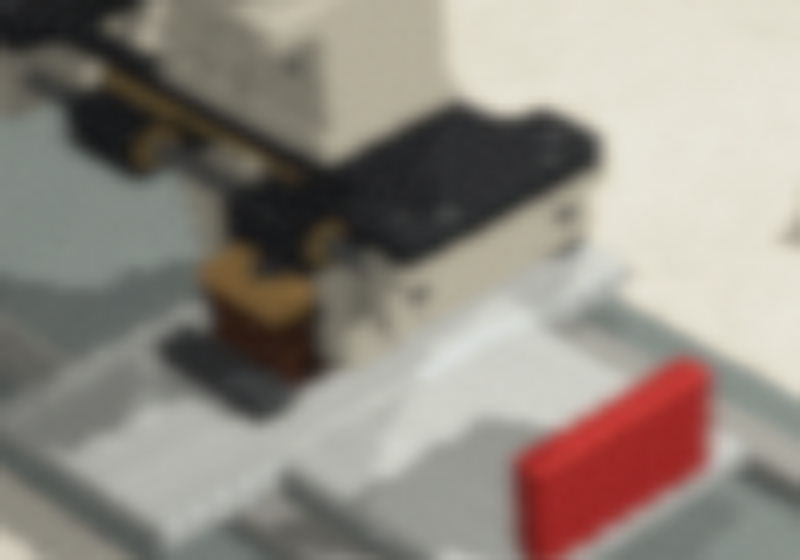

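View pics/t14c.png

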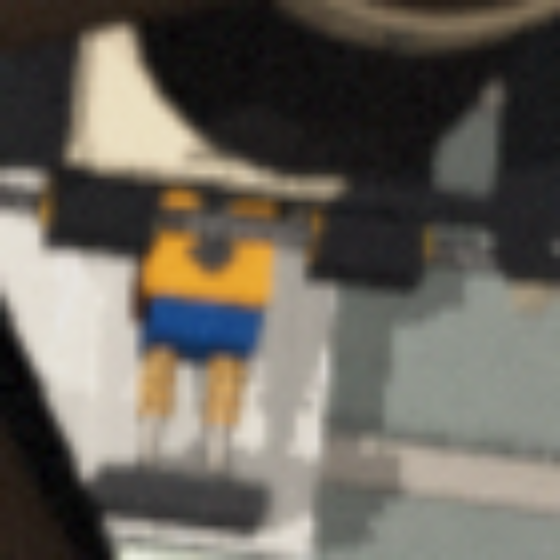

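```bash
python3 -m inch '[0,0,0,0,0,0,0.07, 0,0,0,0,0,0,0.07, 0,0,0,0,0,0,0.07]'
python3 -c "
from h import *
delta(.648,-.0706,.2186,261.5)
snap('scene','s15');snap('top','t15')
a=cv2.imread('pics/s15.png');cv2.imwrite('pics/s15c.png',cv2.resize(a[140:220,160:260],None,fx=8,fy=7))
a=cv2.imread('pics/t15.png');cv2.imwrite('pics/t15c.png',cv2.resize(a[140:210,270:340],None,fx=8,fy=8))
"
```

```text
clock: 12.82
tool_pos: [0.6145, -0.0634, 0.2183]
orientation: [-141.5, 89.6, 30.2]
force: [0.3, 0.7, 0.1]
opening: 0.0604
pos [ 0.6145 -0.0634  0.2183] yang -98.3 F [0.25 0.74 0.12] open 0.0604 t 12.825 q [ 12.2  25.2 -19.3  -0.2 -45.2  69.7]
shift mm [ -0.1   2.3 -34.1] rot [ 0.2  -0.29  0.23]
```

View pics/s15c.png

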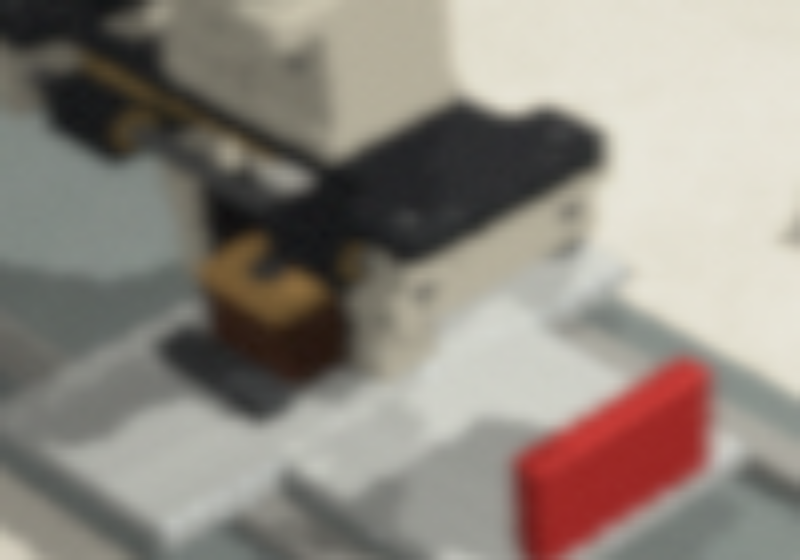

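View pics/t15c.png

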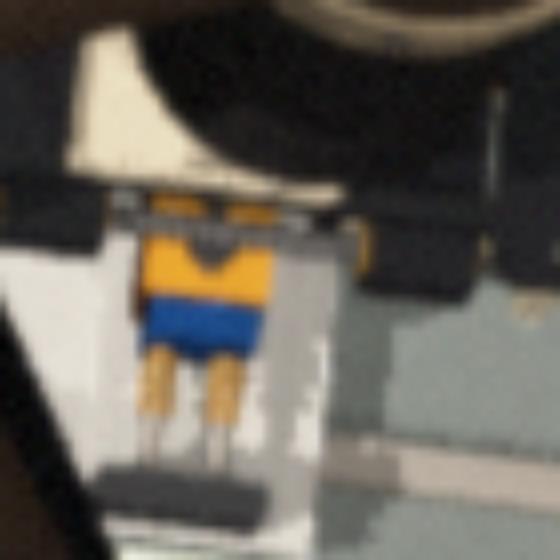

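```bash
python3 -m inch '[-0.02,0,0,0,0,0,0.07, -0.04,0,0,0,0,0,0.07, -0.045,0,0,0,0,0,0.07, -0.045,0,0,0,0,0,0.07, 0,-0.05,0,0,0,0,0.07, 0,-0.05,0,0,0,0,0.04, 0,-0.05,0,0,0,0,0.02, 0,-0.04,0,0,0,0,0, 0,0,0,0,0,0,0]'
python3 -c "
from h import *
delta(.648,-.0706,.2186,171.5);snap('scene','s16');snap('top','t16')
a=cv2.imread('pics/s16.png');cv2.imwrite('pics/s16c.png',cv2.resize(a[140:240,160:280],None,fx=6,fy=6))
a=cv2.imread('pics/t16.png');cv2.imwrite('pics/t16c.png',cv2.resize(a[110:220,220:350],None,fx=6,fy=5.4))
"
```

```text
clock: 14.05
tool_pos: [0.641, 0.1288, 0.3725]
orientation: [-101.4, 89.8, 70.2]
force: [0.8, -0.6, 0.3]
opening: 0.0356
pos [0.641  0.1288 0.3725] yang -98.44 F [ 0.78 -0.59  0.27] open 0.0356 t 14.05 q [ 28.4  19.7  -4.8  -0.2 -65.3  53.2]
shift mm [153.2 196.8 -36.1] rot [90.06  0.13  0.19]
```

View pics/s16c.png

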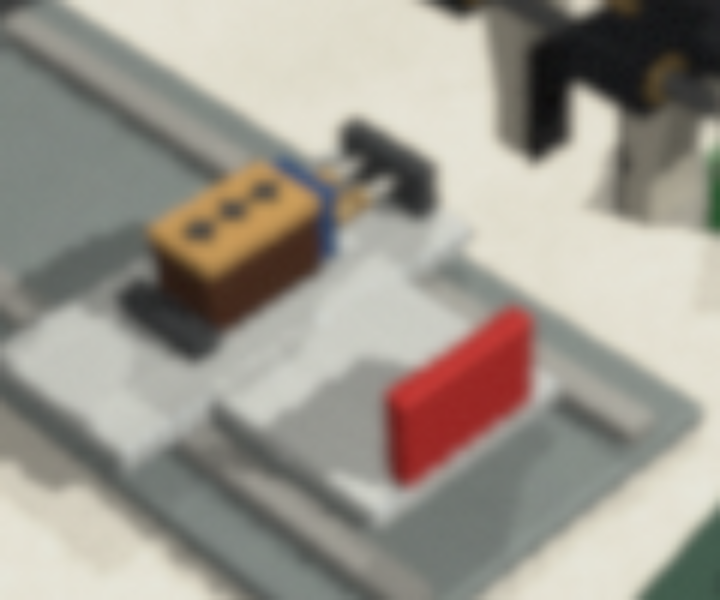

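View pics/t16c.png

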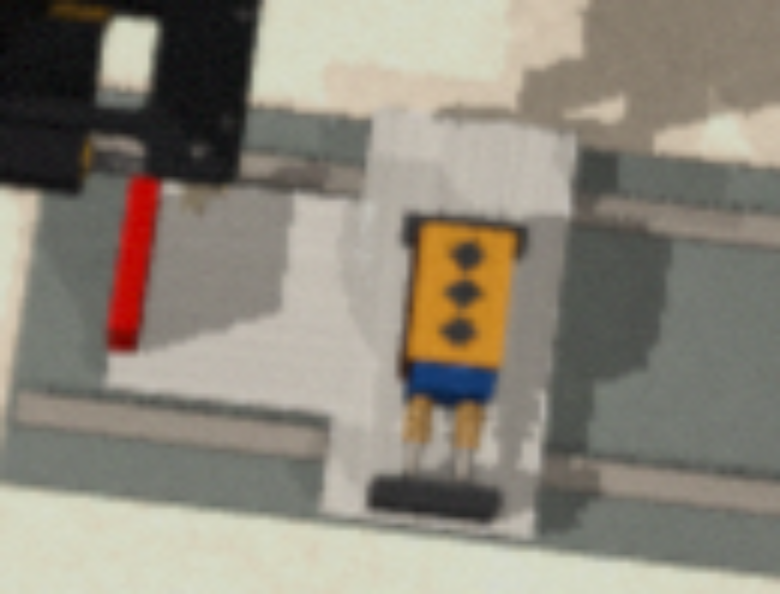

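```bash
python3 -c "
from h import *
s=np.load('pics/t16.npz');f=lambda L,z:np.array([nest(p) for p in back(s,[(219.5+x/6,109.5+y/5.4) for x,y in L],z)])
for n,L,z in(('blk',[(418,220),(520,228),(505,369),(408,360)],.072),('blue',[(408,366),(494,370)],.066),('red',[(133,178),(158,178),(137,332),(110,332)],.075),('br',[(370,477),(500,490)],.056)):
  P=f(L,z);print(n,P.round(4).tolist(),P.mean(0).round(4))
"
```

```text
blk [[0.0307, 0.0224], [0.0324, -0.0176], [-0.0308, -0.0179], [-0.0318, 0.0197]] [0.0001 0.0016]
blue [[-0.0329, 0.0188], [-0.0303, -0.0145]] [-0.0316  0.0021]
red [[0.0338, 0.1348], [0.0351, 0.1252], [-0.0339, 0.1246], [-0.0353, 0.1349]] [-1.000e-04  1.299e-01]
br [[-0.0811, 0.0273], [-0.0803, -0.0234]] [-0.0807  0.002 ]
```

```bash
python3 -m inch '[0,0,0,10,0,0,0, 0,0,0,10,0,0,0, 0,0,0,10,0,0,0, 0,0,0,10,0,0,0, 0,0,0,10,0,0,0, 0,0,0,10,0,0,0, 0,0,0,10,0,0,0, 0,0,0,10,0,0,0, 0,0,0,10,0,0,0, 0,0,0,0,0,0,0]'
python3 -c "
from h import *
a=np.radians(-8.5);t=np.array([.612,-.0636])+.19*np.array([-np.sin(a),np.cos(a)]);print(t)
delta(*t,.222,171.5);print(nest(ctrl.get_obs()['tool_pos']))"
```

```text
clock: 15.4
tool_pos: [0.6386, 0.112, 0.3726]
orientation: [69.5, 89.8, 147.2]
force: [-0.1, -0.7, -0.3]
opening: 0.0
[0.64008379 0.12431301]
pos [0.6386 0.112  0.3726] yang 167.78 F [-0.15 -0.71 -0.29] open 0.0 t 15.4 q [ 27.1  19.3  -5.4  -0.2 -65.4 -39.3]
shift mm [150.6   0.7  12.2] rot [-3.72  0.07 -0.16]
[0.00135379 0.17775049]
```

```bash
python3 -m inch '[0,0,0.013,-3.7,0,0,0, 0.045,0,0,0,0,0,0, 0.045,0,0,0,0,0,0, 0.04,0,0,0,0,0,0, 0.015,0,0,0,0,0,0, 0,0,0,0,0,0,0]'
python3 -c "
from h import *
delta(.6401,.1243,.222,171.5);print(nest(ctrl.get_obs()['tool_pos']));snap('scene','s17')"
```

```text
clock: 16.15
tool_pos: [0.6419, 0.1208, 0.2267]
orientation: [-21.8, 89.8, 61.0]
force: [-1.0, 1.1, 0.2]
opening: 0.0004
pos [0.6419 0.1208 0.2267] yang 172.78 F [-0.95  1.08  0.22] open 0.0004 t 16.15 q [ 27.7  27.3 -14.   -0.1 -48.5 -34.8]
shift mm [4.7 2.3 3.3] rot [1.28 0.16 0.06]
[0.00335058 0.18692497]
```

View pics/s17.png

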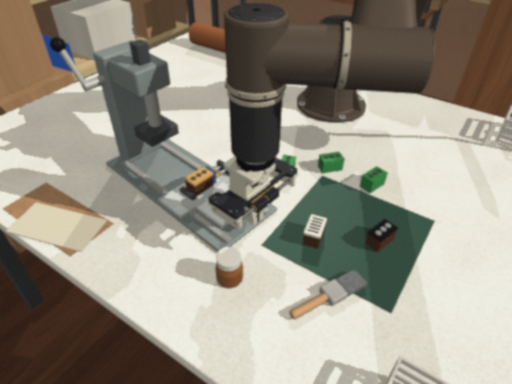

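```bash
python3 -m inch '[0.004,0.002,-0.02,1.3,0,0,0, 0,0,-0.015,0,0,0,0, 0,0,-0.015,0,0,0,0, 0,0,-0.015,0,0,0,0, 0,0,-0.015,0,0,0,0]'
python3 -c "
from h import *
delta(.610,-.0695,.222,171.5);print(nest(ctrl.get_obs()['tool_pos']))"
```

```text
clock: 16.82
tool_pos: [0.6293, 0.0395, 0.2277]
orientation: [-41.2, 89.1, 40.3]
force: [-0.2, 4.7, -3.3]
opening: 0.0003
pos [0.6293 0.0395 0.2277] yang 171.51 F [-0.18  4.7  -3.26] open 0.0003 t 16.825 q [ 21.2  25.4 -17.2  -0.4 -46.6 -29.4]
shift mm [   4.4    3.  -110.7] rot [0.01 0.64 0.56]
[0.00283002 0.10468199]
```

```bash
python3 -m inch '[0.004,0.002,-0.016,0,0.6,0.5,0, 0.001,0,-0.016,0,0,0,0, 0.001,0,-0.016,0,0,0,0, 0,0,-0.016,0,0,0,0, 0,0,-0.014,0,0,0,0]'
python3 -c "
from h import *
delta(.610,-.0695,.222,171.5);print(nest(ctrl.get_obs()['tool_pos']))"
```

```text
clock: 17.45
tool_pos: [0.6159, -0.0403, 0.2255]
orientation: [-48.0, 89.3, 33.5]
force: [0.7, 4.3, -3.4]
opening: 0.0006
pos [ 0.6159 -0.0403  0.2255] yang 171.5 F [ 0.73  4.31 -3.35] open 0.0006 t 17.45 q [ 14.3  24.5 -19.1  -0.3 -45.7 -22.6]
shift mm [  3.2   1.5 -29.8] rot [-0.    0.48  0.53]
[0.0013935  0.02378899]
```

```bash
python3 -m inch '[0.002,0.001,-0.008,0,0.4,0.4,0, 0.001,0,-0.008,0,0,0,0, 0,0,-0.006,0,0,0,0]'
python3 -c "
from h import *
delta(.610,-.0695,.222,171.5);snap('top','t18');snap('scene','s18')"
```

```text
clock: 17.82
tool_pos: [0.6124, -0.0635, 0.2242]
orientation: [-69.7, 89.6, 11.8]
force: [0.6, 4.5, -0.5]
opening: 0.0004
pos [ 0.6124 -0.0635  0.2242] yang 171.5 F [ 0.62  4.51 -0.5 ] open 0.0004 t 17.825 q [ 12.2  24.6 -19.4   0.  -45.7 -20.7]
shift mm [ 2.2  1.5 -6.3] rot [0.   0.12 0.34]
```

View pics/t18.png

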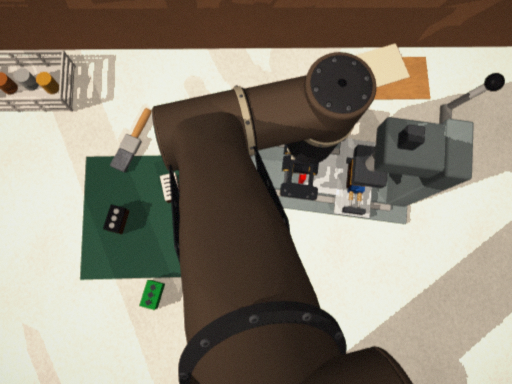

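View pics/s18.png

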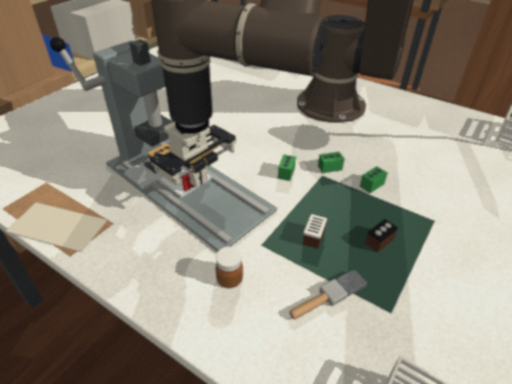

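```bash
python3 -m inch '[0,0,-0.005,0,0,0,0, 0,0,-0.004,0,0,0,0]'; python3 -m inch '[0,0,-0.003,0,0,0,0, 0,0,-0.003,0,0,0,0]'
```

```text
clock: 18.18
tool_pos: [0.6112, -0.0692, 0.2241]
orientation: [-41.4, 89.4, 40.1]
force: [-3.6, 37.6, 6.6]
opening: 0.0005
clock: 18.42
tool_pos: [0.6108, -0.0699, 0.2241]
orientation: [-30.0, 89.0, 51.5]
force: [-1.3, 17.9, 2.8]
opening: 0.0001
```

```bash
python3 -m inch '[0,0,0.015,0,0,0,0, 0,0,0.03,0,0,0,0, -0.04,0,0.03,0,0,0,0, -0.05,0,0.04,0,0,0,0, -0.05,0,0.05,0,0,0,0, 0,0,0.05,0,0,0,0, 0,0,0.05,0,0,0,0, 0,0,0.05,0,0,0,0, 0,0,0,0,0,0,0, 0,0,0,0,0,0,0]'
python3 -c "
from h import *
snap('scene','s19');snap('top','t19')
a=cv2.imread('pics/s19.png');cv2.imwrite('pics/s19c.png',cv2.resize(a[90:220,90:250],None,fx=5,fy=4.6))
a=cv2.imread('pics/t19.png');cv2.imwrite('pics/t19c.png',cv2.resize(a[110:230,220:420],None,fx=4,fy=4))
"
```

```text
clock: 19.68
tool_pos: [0.6556, 0.2438, 0.3636]
orientation: [-42.9, 89.7, 38.6]
force: [-0.8, -0.6, 0.8]
opening: 0.0007
```

View pics/s19c.png

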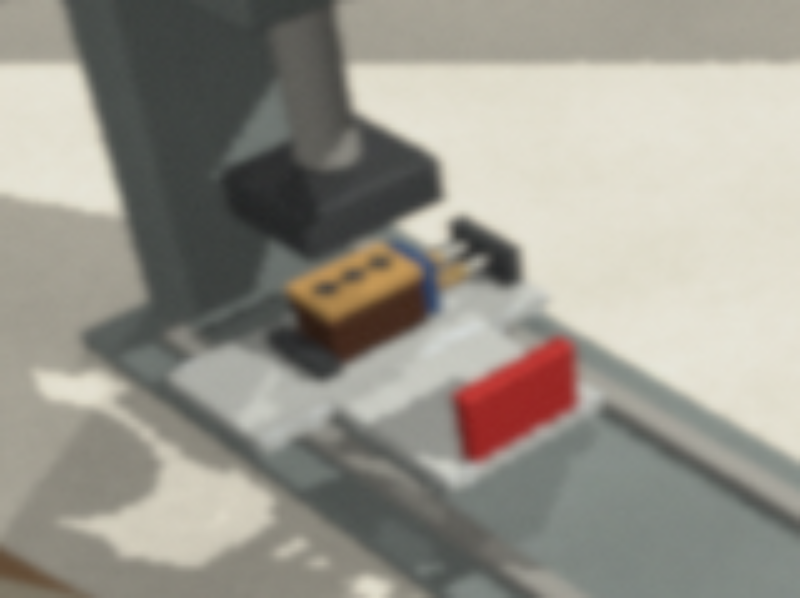

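View pics/t19c.png

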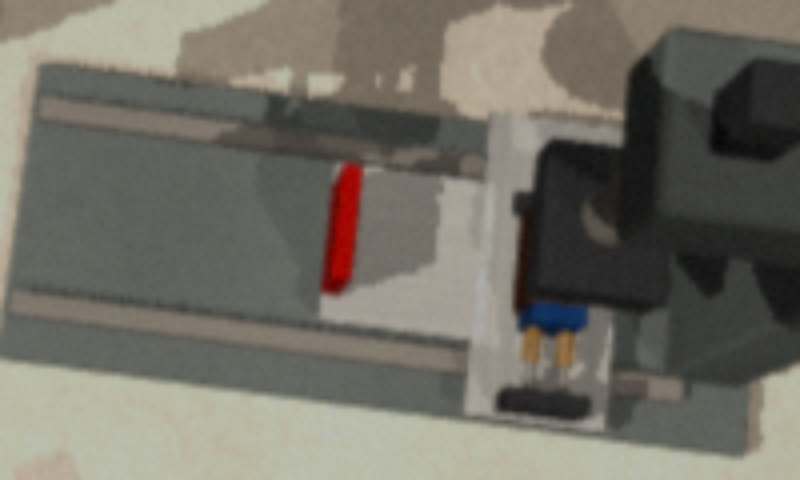

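View pics/s19.png

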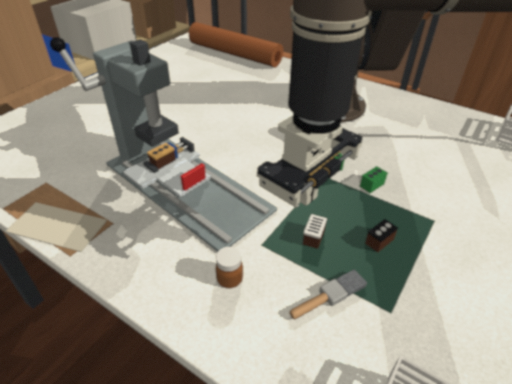

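```bash
python3 -c "
from h import *
for tag,f,r,b in(('t19',4,[(345,165),(361,166),(349,280),(333,280)],[(40,65),(2,357)]),):
  s=np.load('pics/t19.npz');g=lambda L,z:np.array([nest(p) for p in back(s,[(219.5+x/4,109.5+y/4) for x,y in L],z)])
  R1=g(r,.075);B=g(b,.012);print(R1.round(4),R1.mean(0),B.round(4),B.mean(0)-R1.mean(0))
  blue=g([(521,305),(587,310)],.066);br=g([(497,390),(590,395)],.056);print(blue,br)
print(ctrl.get_obs()['force'])"
```

```text
[[ 0.0336 -0.016 ]
 [ 0.0343 -0.0253]
 [-0.0346 -0.025 ]
 [-0.0358 -0.0158]] [-0.00063436 -0.02053938] [[ 0.0938  0.1725]
 [-0.0936  0.1708]] [0.00073183 0.19214341]
[[-0.03415117 -0.12737935]
 [-0.03211979 -0.16599933]] [[-0.08395524 -0.11985647]
 [-0.0799334  -0.17421667]]
[ 0.34791564 -0.84787013  0.42497338]
```

```bash
python3 -c "
from plant import ctrl
print(ctrl.close_job(), ctrl.get_obs()['clock'])"
```

```text
the job is handed in; nothing more can be done
the job is handed in; nothing more can be done
```

The brass die block is clamped in the nest and the carriage is pushed home under the press head. I handed the job in at about 20 s of the 58 s allowed, and no verdict was reported.

- **Loading:** I gripped the block across its width and pushed the blue jaw back with the block's end. I then lowered it until the bed carried about 10 N and let go. The pictures after release show it flat, face up and square. The top camera put it about 0–2 mm from the nest centre along the travel. The blue jaw's face was at nest x about -31 mm; -30 mm is the clamped position.
- **Carriage:** I pushed the red plate with closed fingers until the force rose from about 4 N to 38 N, so I took it to be against the stop. The arm then backed well clear and read about 1 N, which is sensor noise.
- **Other things on the bench:** I did not go near the white and black die blocks, the jar or the brush. They look unmoved in the last scene picture, but I checked this by eye only.

**Disagreements:**
- The two cameras differed by several millimetres: about 9 mm on the block's starting position, and 3–4 mm on its sideways position in the nest, with the scene camera reading to +y. I relied mainly on the top camera and on features seen within one picture.
- The last picture put the red plate 192 mm from the base plate's outer edge, where 195 mm would be exactly home. That is within measurement error, but on its own it would mean about 3 mm out, against a limit of 5 mm.

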